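Weighted edge along the layout square

ROBOT

A 6-joint arm with a two-finger parallel gripper is mounted at the origin on the work surface. World frame = base frame: x ahead of the robot, y to its left, z up, the work surface at z = 0. Lengths are in mm, angles in rad, forces in N, time in s.
With the tool pointing down it reaches from about 375 to 900 mm from the base axis. Payload 3.1 kg.
Tool frame: the origin (TCP) lies on the mounting face of the last link; the fingertips stand 173 mm ahead of it and the grasp point (between the pads) lies 155 mm ahead of it; z points along the fingers, y is the line along which they close (so a half turn about z gives the same grasp; the last joint's range is limited). The gripper opens to 85 mm and grips with 20 to 120 N. Pads are 22 mm wide; open, the fingers measure 114 mm over their backs; the gripper's body (76 mm by 85 mm) begins 54 mm behind the grasp point. The pads swing forward as they close: fully open they stand 13 mm farther back than shut.
Start: joints at [1.083, 0.527, 1.433, -0, 1.181, -0.178], TCP at [189.907, 595.427, 404.71] pointing down, gripper open.
Joint ranges: [-3.08, 3.08], [-0.75, 2.2], [0.22, 2.44], [-1.43, 4.57], [0, 2.65], [-2.85, 2.85]. Speed limits (rad/s): [2.79, 2.79, 3.14, 3.14, 3.14, 3.14].

INTERFACE

Orientations are given as a rotation vector (axis times angle).
In Python, from plant import bot gives the robot as it stands. The module is installed in compiled form; this text tells all that it offers.
- The arm moves only by the tool apply_moves, never from a script. Its argument "moves" is a list of rows, each a list of 7 numbers: the shift along the tool's x, y, z in m, then the turn, a rotation vector about the tool's x, y, z in degrees, then the opening, from 0 (shut) to 1 (fully open). In form: [[x, y, z, wx, wy, wz, fingers], ...]. A call has 1 to 12 rows; each row shifts and turns the commanded pose from where the row before left it, along the tool's axes as they then stand; what a row does not reach is not made up. A row lasts 1/12 s, in which the tool goes at most 41.7 mm and 7.16 degrees, less where a joint would pass 70% of its speed; a pose out of reach is approached as far as the arm can. A call is refused whole if a number of a shift passes 0.0417 or a number of a turn 7.16, either way. A call with a gripper value outside its range is refused whole. The fingers move at their own pace and stop on an object; "grip_force" is the grip in N (left out, the last holds). Time passes only in rows, so rows that do not move let the fingers close. It gives the time, the measured TCP pose, the force, the opening and the grip force at its end, in the units of the state.
- bot.sense(): the state, without advancing time (a new reading comes with each control period).
- bot.get_image(name): name is "scene" or "top"; returns (picture, depth): 400x640x3 uint8, red, green, blue; 400x640 float32, mm along the optical axis (not along the pixel's ray), 0 where there is no reading.
- bot.calibration(name): a dict with "vertical_fov" (degrees; the focal length in pixels is half the picture's height over the tangent of half this angle, whatever the lens; pixels are square), "cx", "cy" (the principal point, pixels), "dist_coeffs" ([k1, k2, p1, p2, k3] as OpenCV has them; the pictures are not rectified), "rvec" (rotation vector, rad) and "tvec" (3), from world to camera coordinates, as OpenCV has them. Camera axes: x right, y down, z forward; pixel columns grow to the right and rows downward; lengths in mm; the calibration is good to about 2 mm. A picture is of the moment at which its call begins. calibration takes no time and is no camera call.
- bot.sign_off(): hands the job in; it is judged then, once.
The state is a dict: "clock": time; "q": joint angles; "qd": joint speeds; "tau": joint torques, N m; "eef_pos": TCP position; "tool_rot": TCP orientation; "ft_force": force on the tool from outside, world axes, zero at the start; "moment": the same for the moment, N m; "gripper_width": finger opening in mm; "grasp_force": force on a finger pad.
Only numpy, scipy, OpenCV 4.12 (cv2) and the standard library are available. Lean on these libraries where they do the work, as an engineer would, in place of code of your own. Each camera call takes 0.05 s, during which the arm holds its last target. There are 200 camera calls.

TASK

Build a straight weighted edge along the steel layout square: bring the three plain weights tight together side by side, the first snug in the corner, each with a narrow end flush against the long bar. Take the weight with the slotted grip off its peg and stand it as the fourth and last of the row, in the same way, touching the third. The square only lies on the table and must not be shoved out of place; leave the scissors, jar, spool and peg stand alone.

Things in the scene. Friction and masses are not known exactly. Their poses are not given: they have to be found in the camera images.
- square: Loose steel L-square on the table, 1.6 kg, held only by friction (slides at 7 to 11 N). Origin: inner corner, at table height. Bars 25 mm wide, 20 mm high. Inner face of the long bar: plane x = 0, from the corner along -y to y = -300 mm; inner face of the short bar: plane y = 0, along -x to x = -110 mm. The weights go in the quadrant x < 0, y < 0, in a row along -y.
- square_end (a point): Point on the free end of the square's long bar: on its inner face, 300 mm from the inner corner, 10 mm above the table (square frame: 0, -300, +10 mm).
- weight1: Plain dark steel bar weight, 70 mm (its x) by 40 mm (its y) by 20 mm high, 0.44 kg (hidden scatter 20 %), lying flat. Origin: centre of its underside. Its narrow ends (40 mm wide) face +x and -x. The three plain weights are alike; any order in the row is right.
- weight2: Another plain weight, same as weight1.
- weight3: Another plain weight, same as weight1.
- grip_weight: Dark steel weight, 0.6 kg (scatter 20 %), hung on the peg. Origin: centre of underside. Base 70 (x) by 40 (y) by 20 mm high, narrow ends at +x and -x. On its middle an upright plate 40 mm wide (x), 10 mm thick (y), top 94 mm above the underside. A slot 18 mm wide (x), 20 to 62 mm up, goes through it along y for the peg. Pinch the solid block above it (62 to 94 mm) across its 10 mm.
- grip (a point): Centre of the grip block of grip_weight, 78 mm above its underside on its centre line.
- stand: Fixed peg stand: foot 100 mm diameter, post 16 mm diameter, 210 mm tall. Origin: centre of the foot's underside. A level 8 mm peg leaves the post along the stand's -x, axis 190 mm up; 118 mm out it turns up, its top 130 mm out and 16 mm above the axis. The weight hangs 70 to 80 mm out, its own y along the peg; raise it 18 to 30 mm, then draw it off along -x.
- peg_tip (a point): Upturned end of the peg (stand frame: -130, 0, 202 mm).
- scissors: Bystander: tailor's scissors lying open, about 200 mm long, black bows; origin at the pivot, on the table; blades along its +x.
- jar: Bystander: open glass jar of stones, 60 mm diameter, 58 mm high; origin at the centre of its underside.
- spool: Bystander: thread spool standing up, 40 mm diameter, 50 mm high; origin at the centre of its underside.
Things that resemble listed ones, but are neither listed nor needed, are in the scene too. What is shaped like the weight1 but turquoise or white is not meant.

How it is judged:
By the outcome, as a careful person would: the job done as asked, in the order asked, and still so for the second after the job is handed in, with the robot touching nothing.
It also fails if it takes over 72 s, if anything falls off the work surface, if the arm or the gripper's body presses on something with over 40 N, if the wrist force passes 120 N, or if a joint passes its speed limit or range.

## Working session

There is one attempt and no reset: what is moved stays moved. The work goes in short steps, Python scripts to look and compute and a tool call to move; the robot and the scene stay as the last step left them, time stands still between calls to the robot, and variables do not carry over. Pictures are saved under pics/ and viewed, at most 10 in all, crops included, and the job is handed in when it is done.

Besides the shell and the picture viewer there is one more tool, called as name(argument=value, ...) on one line, values as JSON. apply_moves: Moves the arm, as the interface text tells. Its arguments: {"type":"object","properties":{"moves":{"type":"array"},"grip_force":{"type":"number"}},"required":["moves"]}

```bash
mkdir -p pics; cat > h.py <<'E'
import numpy as np, cv2
from plant import bot
def cam(n):
    c=bot.calibration(n); f=200/np.tan(np.radians(c["vertical_fov"])/2)
    K=np.array([[f,0,c["cx"]],[0,f,c["cy"]],[0,0,1]]); R=cv2.Rodrigues(np.array(c["rvec"],float))[0]
    return K,np.array(c["dist_coeffs"],float),R,np.array(c["tvec"],float)
def ray(n,uv):
    K,d,R,t=cam(n); p=cv2.undistortPoints(np.array(uv,float).reshape(-1,1,2),K,d).reshape(-1,2)
    D=np.c_[p,np.ones(len(p))]@R; return -R.T@t,D
def atz(n,uv,z):
    o,D=ray(n,uv); return o+D*((z-o[2])/D[:,2])[:,None]
def cloud(n,dep):
    v,u=np.mgrid[0:400,0:640]; o,D=ray(n,np.c_[u.ravel(),v.ravel()])
    return (o+D*dep.reshape(-1,1)).reshape(400,640,3)
def proj(n,P):
    K,d,R,t=cam(n); return cv2.projectPoints(np.array(P,float).reshape(-1,1,3),cv2.Rodrigues(R)[0],t,K,d)[0].reshape(-1,2)
E
python3 - <<'E'
from h import *
for n in("scene","top"):
    im,d=bot.get_image(n); np.save(n+".npy",d); cv2.imwrite(f"pics/{n}0.png",im[...,::-1])
    K,dc,R,t=cam(n); print(n,K[0,0],-R.T@t,R[2],dc)
print(bot.sense())
E
```

```text
scene 505.3417685434008 [1380.48256325  -73.19295715 1173.05287129] [-0.63484269  0.05488267 -0.77068972] [-0.02839297  0.          0.          0.          0.        ]
top 515.7148700746881 [ 245.49495928    1.64710879 1567.00646578] [ 0.21539811 -0.01096161 -0.9764648 ] [-0.05223258  0.          0.          0.          0.        ]
{'clock': 0.1, 'q': array([ 1.08348123e+00,  5.28322085e-01,  1.43375649e+00, -1.24821519e-05,
        1.18143409e+00, -1.78479475e-01]), 'qd': array([-0.00047987, -0.00264738, -0.00219168, -0.00097063,  0.00177741,
        0.00186275]), 'tau': array([-2.17268780e-04, -4.43309212e+01, -1.78585660e+01, -2.46662630e-04,
        3.97230047e-03, -1.99040272e-05]), 'eef_pos': array([189.78044861, 595.16112029, 403.86820172]), 'tool_rot': array([-4.83089844e-01, -3.10360229e+00,  2.85572999e-03]), 'ft_force': array([ 1.29978524,  0.37416433, -0.45331322]), 'moment': array([0.01435708, 0.02195725, 0.02041843]), 'grasp_force': 0.0, 'gripper_width': 85.1628092217245}
```

View pics/scene0.png

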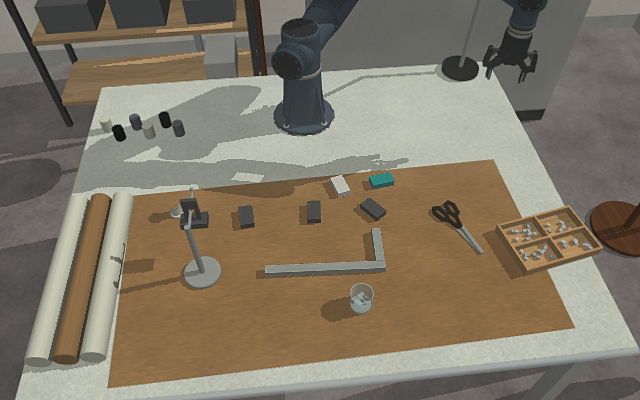

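View pics/top0.png

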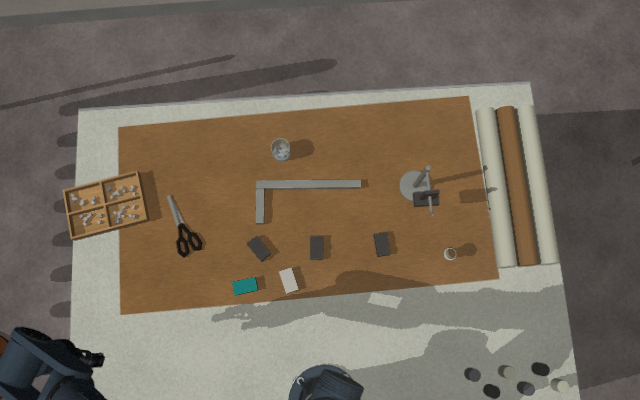

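```bash
python3 - <<'E'
from h import *
a=cv2.imread("pics/top0.png")[135:300,225:465]; cv2.imwrite("pics/topc.png",cv2.resize(a,None,fx=3.33,fy=3.33,interpolation=cv2.INTER_CUBIC))
a=cv2.imread("pics/scene0.png")[165:320,155:415]; cv2.imwrite("pics/scenec.png",cv2.resize(a,None,fx=3,fy=3,interpolation=cv2.INTER_CUBIC))
for n in("top","scene"):
    im=cv2.imread(f"pics/{n}0.png"); P=cloud(n,np.load(n+".npy")); z=P[...,2]
    m=((z>11)&(z<30)&(P[...,0]>300)&(P[...,0]<850)&(abs(P[...,1])<420)).astype(np.uint8)
    k,l,s,c=cv2.connectedComponentsWithStats(m)
    for i in range(1,k):
        if s[i,4]<60: continue
        q=P[l==i]; r=cv2.minAreaRect(q[:,:2].astype(np.float32)); print(n,c[i].round(),s[i,4],"z",np.median(q[:,2]).round(1),"mean",q.mean(0).round(1),"rect",np.round(r[0],1),np.round(r[1],1),round(r[2],1),im[l==i].mean(0).round())
    t=(z>60)&(z<300)&(P[...,0]>350)&(P[...,0]<850)&(P[...,1]>-420)&(P[...,1]<-100)
    np.save(n+"_tall.npy",P[t]); print(t.sum(),P[t].min(0),P[t].max(0))
    w=im[...,0].astype(int)
E
```

```text
top [280. 148.] 87 z 23.4 mean [766.4  88.1  22.4] rect [768.1  87.6] [40.7 43.7] 49.1 [111. 118. 119.]
top [411. 185.] 224 z 13.6 mean [ 623.4 -313.8   14.2] rect [ 622.4 -312.8] [81.3 77.4] 28.4 [118. 125. 125.]
top [296. 189.] 1140 z 18.6 mean [631.8  45.   18.6] rect [594.3   8.4] [323.5 135.9] 87.7 [119. 127. 127.]
top [382. 244.] 306 z 18.8 mean [ 444.7 -205.7   18.9] rect [ 445.3 -205.9] [70.1 40.7] 5.2 [60. 64. 68.]
top [258. 248.] 306 z 18.8 mean [455.4 167.8  18.6] rect [455.6 168.1] [70.6 40. ] 36.2 [60. 63. 66.]
top [316. 247.] 304 z 19.2 mean [447.9  -6.4  19.3] rect [447.2  -7.4] [39.4 68.7] 86.2 [61. 65. 69.]
top [288. 280.] 312 z 18.4 mean [354.2  82.4  18.5] rect [354.2  82.7] [70.7 39.6] 15.5 [157. 167. 170.]
top [245. 286.] 321 z 18.1 mean [345.4 213.6  18.4] rect [345.8 213.8] [40.7 70.9] 9.4 [113. 118.  34.]
569 [ 489.91222911 -357.84000435   60.93188659] [ 629.00674331 -289.58573821  233.47269856]
scene [381. 179.] 259 z 19.3 mean [349.  211.8  19.2] rect [347.1 212.9] [44.  73.2] 6.4 [119. 125.  49.]
scene [340. 185.] 257 z 19.5 mean [357.9  80.7  19.3] rect [3
[... 186 characters left out ...]
51.6  -7.8  19.4] rect [447.6  -7.8] [38.8 75.5] 84.4 [71. 74. 75.]
scene [246. 215.] 282 z 19.6 mean [ 449.3 -206.    19.5] rect [ 446.4 -206.4] [78.3 40. ] 4.8 [72. 74. 74.]
scene [336. 262.] 1440 z 19.2 mean [636.1  36.7  19. ] rect [593.2   8.8] [325.  142.9] 87.3 [128. 136. 133.]
scene [202. 272.] 511 z 12.8 mean [ 626.9 -325.9   13.4] rect [ 624.3 -326.1] [95.9 98.7] 12.5 [130. 138. 135.]
scene [362. 294.] 117 z 22.7 mean [741.8  90.2  22. ] rect [744.7  90.7] [45.2 29.5] 46.0 [108. 118. 120.]
scene [360. 308.] 85 z 20.6 mean [780.4  79.4  20.7] rect [775.3  81.1] [59. 27.] 75.8 [127. 134. 127.]
963 [ 489.09419192 -361.43785663   60.19820115] [ 633.42539386 -290.25011203  229.55457146]
```

View pics/topc.png

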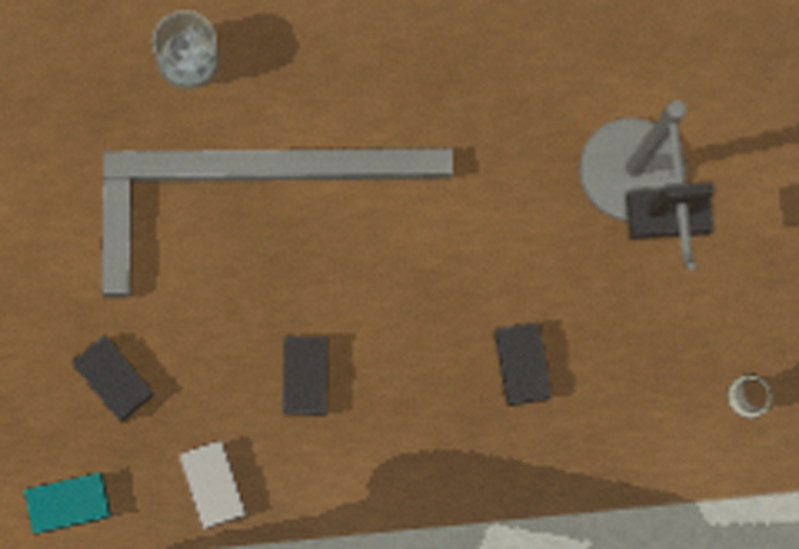

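View pics/scenec.png

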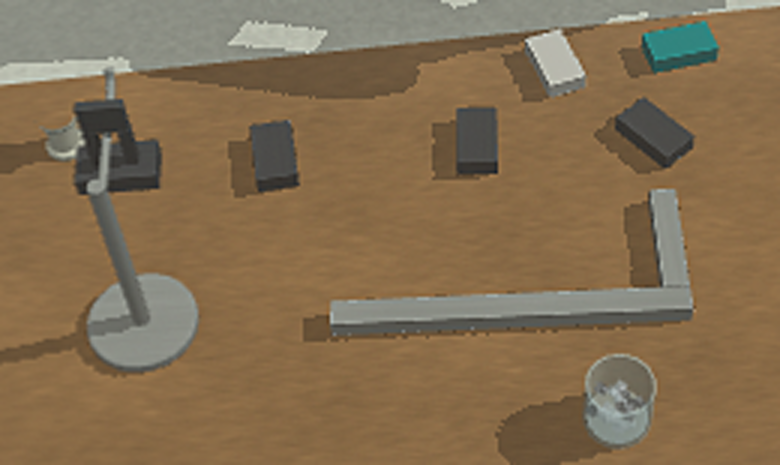

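The three dark bars in the top view are at px (259,248), (317,247) and (382,243). They fit "plain dark steel", and the turquoise (245,286) and white (289,280) bars are the decoys. The square's inner corner is near (264,189) and its bar end near (361,188). The stand post top is near (427,168), with the peg tip near (432,214) and the grip weight on it. Next I'll fit precise poses.

```bash
cat > fit.py <<'E'
from h import *
from scipy.optimize import minimize
L=np.array([[0,0],[0,-300],[25,-300],[25,25],[-110,25],[-110,0]],float)  # square frame
B=np.array([[-35,-20],[-35,20],[35,20],[35,-20]],float)
def fit(n,m,shape,p0,z=20.,sc=1.5):
    """m: mask of top face; returns x,y,deg by soft silhouette fit"""
    k=cv2.dilate(m.astype(np.uint8),np.ones((9,9)))>0; v,u=np.nonzero(k)
    q=atz(n,np.c_[u,v],z)[:,:2]; lab=m[v,u]*2.-1
    def sd(p):
        a=np.radians(p[2]); c,s=np.cos(a),np.sin(a); l=(q-p[:2])@np.array([[c,-s],[s,c]])
        poly=shape.astype(np.float32).reshape(-1,1,2)
        return np.array([cv2.pointPolygonTest(poly,(float(a),float(b)),True) for a,b in l])
    f=lambda p:np.mean((np.tanh(sd(p)/2/sc)-lab)**2)
    r=minimize(f,p0,method="Nelder-Mead",options=dict(initial_simplex=[p0]+[np.add(p0,e) for e in np.diag([4,4,3])],xatol=.02,fatol=1e-6))
    return r.x.round(2),round(r.fun,3)
def masks(n,im,d,zmin=15,zmax=26):
    P=cloud(n,d); z=P[...,2]; m=(z>zmin)&(z<zmax)&(P[...,0]>300)&(P[...,0]<850)&(abs(P[...,1])<420)
    k,l,s,c=cv2.connectedComponentsWithStats(m.astype(np.uint8))
    return [(l==i,P[l==i].mean(0),s[i,4]) for i in range(1,k) if s[i,4]>120]
E
python3 - <<'E'
from fit import *
for n in("top","scene"):
    im=cv2.imread(f"pics/{n}0.png"); d=np.load(n+".npy")
    for m,c,a in masks(n,im,d):
        if a>700: print(n,"square",fit(n,m,L,[607,137,-2]))
        elif a<400 and c[0]>400 and c[0]<500: print(n,"w",fit(n,m,B,[c[0],c[1],{1:36,0:-4,-1:5}[int(round(c[1]/180))]]))
    P=np.load(n+"_tall.npy"); 
    for lo,hi in((100,130),(130,150),(150,185),(186,200),(200,215),(212,240)):
        q=P[(P[:,2]>lo)&(P[:,2]<hi)]
        if len(q)>4: print(lo,len(q),q.mean(0).round(1),cv2.minAreaRect(q[:,:2].astype(np.float32)))
print(proj("top",[[600,-320,0]]))
E
```

```text
top square (array([603.57, 144.15,  -5.6 ]), np.float64(1.372))
top w (array([ 445.12, -205.66,    5.04]), np.float64(0.303))
top w (array([456.01, 168.05,  35.3 ]), np.float64(0.339))
top w (array([447.3 ,  -6.22,  -4.6 ]), np.float64(0.286))
100 18 [ 617.1 -322.5  116.1] ((617.5377197265625, -323.1367492675781), (13.396114349365234, 5.108957290649414), 55.48856735229492)
130 126 [ 550.7 -315.9  144.6] ((577.0179443359375, -323.4792175292969), (95.57000732421875, 68.05225372314453), 0.24040387570858002)
150 170 [ 552.8 -319.2  156. ] ((578.0609130859375, -322.4519958496094), (97.048583984375, 66.86156463623047), 3.437697649002075)
186 119 [ 563.  -324.1  192.9] ((558.5696411132812, -321.4285888671875), (134.61512756347656, 33.99728012084961), 10.625621795654297)
200 51 [ 575.7 -322.7  207.7] ((559.4803466796875, -322.3171081542969), (137.09288024902344, 36.85321807861328), 8.387205123901367)
212 65 [ 550.2 -322.9  223. ] ((580.0664672851562, -333.69970703125), (36.684226989746094, 81.43692779541016), 73.28010559082031)
scene w (array([457.23, 166.81,  36.87]), np.float64(0.165))
sce
[... 315 characters left out ...]
0234)
130 176 [ 573.6 -320.2  143.1] ((582.0499877929688, -326.8477478027344), (70.34420776367188, 101.85449981689453), 87.31722259521484)
150 313 [ 567.4 -324.2  159.1] ((581.9549560546875, -325.4429016113281), (99.02672576904297, 71.26378631591797), 0.940756618976593)
186 151 [ 566.2 -324.7  193.2] ((561.5944213867188, -327.5991516113281), (40.115299224853516, 139.52586364746094), 79.76859283447266)
200 113 [ 574.1 -325.7  207.5] ((560.1641235351562, -324.598876953125), (140.26348876953125, 40.09148406982422), 9.762569427490234)
212 112 [ 553.9 -325.1  221.4] ((585.7848510742188, -322.8351135253906), (81.83381652832031, 39.951316833496094), 5.7682108879089355)
[[413.13444181 192.82986918]]
```

```bash
python3 - <<'E'
from fit import *
for n in("top","scene"):
    im=cv2.imread(f"pics/{n}0.png"); d=np.load(n+".npy")
    for m,c,a in masks(n,im,d):
        if a>700:
            for p0 in([637,146,-2],[637,146,2]): print(n,"square",fit(n,m,L,p0))
    P=np.load(n+"_tall.npy"); x,y,z=P.T
    def s(t,k): 
        if k.sum(): print(t,k.sum(),P[k].mean(0).round(1),P[k].min(0).round(1),P[k].max(0).round(1))
    s("post",(x>608)&(z<180)); s("posttop",(x>608)&(z>203)); s("tip",(x<510)&(z>180)); s("peg",(x<533)&(z>180)&(x>510)); s("peg2",(x>565)&(x<600)&(z>180))
    k=(z>206)&(x>530)&(x<570); s("block",k); q=P[k]; v=np.linalg.svd(q[:,:2]-q[:,:2].mean(0))[2][0]; print("dir",np.degrees(np.arctan2(*(v if v[1]>0 else -v))))
    s("blktop",k&(z>222))
    k=(z>130)&(z<162)&(x<610); q=P[k]; print("base",cv2.minAreaRect(q[q[:,2]>148][:,:2].astype(np.float32)),np.median(z[k]))
E
```

```text
top square (array([641.77, 143.59,  -3.35]), np.float64(0.352))
top square (array([641.77, 143.59,  -3.35]), np.float64(0.352))
post 71 [ 618.  -322.3  118.9] [ 613.2 -331.2   60.9] [ 626.5 -317.6  178.1]
posttop 22 [ 621.6 -324.8  208. ] [ 615.3 -331.6  203.5] [ 629.  -317.2  212.3]
tip 15 [ 498.7 -323.   197.1] [ 489.9 -325.9  188.1] [ 508.6 -320.4  206.5]
peg 19 [ 522.3 -324.3  193. ] [ 510.9 -327.4  187.1] [ 533.  -321.6  200.4]
peg2 38 [ 582.  -325.7  192.2] [ 565.2 -330.6  186.5] [ 600.  -321.8  197.4]
block 74 [ 548.7 -322.6  221.3] [ 544.  -342.7  206.1] [ 555.7 -305.1  233.5]
dir 0.28762973479461723
blktop 44 [ 549.3 -323.2  225.7] [ 544.  -340.9  222.1] [ 554.1 -305.1  233.5]
base ((549.736328125, -323.7352294921875), (68.24636840820312, 40.35788345336914), 89.66613006591797) 150.27837523857238
scene square (array([642.63, 143.21,  -2.94]), np.float64(0.182))
scene square (array([642.63, 143.23,  -2.94]), np.float64(0.182))
post 181 [ 627.6 -325.1  121.4] [ 617.1 -334.7   60.2] [ 633.4 -318.1  179.3]
posttop 33 [ 624.5 -326.2  208.7] [ 616.5 -332.2  203.6] [ 631.9 -318.6  214.6]
tip 27 [ 498.5 -325.9  197.1] [ 489.1 -329.9  188. ] [ 509.3 -322.7  210.6]
peg 5 [ 512.1 -325.9  192.1] [ 510.2 -328.8  190.5] [ 513.9 -323.2  194.7]
peg2 34 [ 581.4 -325.9  192.6] [ 566.5 -329.6  188.2] [ 598.8 -322.3  196.1]
block 133 [ 553.  -325.6  219.4] [ 544.8 -346.3  206.1] [ 559.9 -306.   229.6]
dir -0.3329106759949657
blktop 64 [ 551.7 -325.7  225.2] [ 544.8 -345.8  222.3] [ 559.1 -306.   229.6]
base ((551.4024658203125, -325.76239013671875), (71.10710906982422, 40.920448303222656), 89.28245544433594) 150.71606899078716
```

apply_moves(moves=[[0, 0, 0.015, 0, 0, -6.7, 0.8], [0, 0, 0.015, 0, 0, -6.7, 0.8], [0, 0, 0.015, 0, 0, -6.7, 0.8], [0, 0, 0.015, 0, 0, -6.7, 0.8], [0, 0, 0.015, 0, 0, -6.7, 0.8], [0, 0, 0.015, 0, 0, -6.7, 0.8], [0, 0, 0.015, 0, 0, -6.7, 0.8], [0, 0, 0.015, 0, 0, -6.7, 0.8]], grip_force=30)

```text
clock: 0.77
eef_pos: [189.8, 595.2, 283.5]
tool_rot: [0.977, -2.985, 0.001]
ft_force: [0.3, -0.3, 0.8]
gripper_width: 68.5
grasp_force: 0.0
```

apply_moves(moves=[[0.0029, -0.04, 0, 0, 0, 0, 0.8], [0.0029, -0.04, 0, 0, 0, 0, 0.8], [0.0029, -0.04, 0, 0, 0, 0, 0.8], [0.0029, -0.04, 0, 0, 0, 0, 0.8], [0.0029, -0.04, 0, 0, 0, 0, 0.8], [0.0029, -0.04, 0, 0, 0, 0, 0.8], [0.0029, -0.04, 0, 0, 0, 0, 0.8], [0.0029, -0.04, 0, 0, 0, 0, 0.8], [0.0029, -0.04, 0, 0, 0, 0, 0.8], [0.0029, -0.04, 0, 0, 0, 0, 0.8], [0.0029, -0.04, 0, 0, 0, 0, 0.8], [0.0029, -0.04, 0, 0, 0, 0, 0.8]])

```text
clock: 1.77
eef_pos: [443.9, 184.4, 284.6]
tool_rot: [0.968, -2.988, -0.0]
ft_force: [1.3, 0.8, -0.6]
gripper_width: 68.7
grasp_force: 0.0
```

```bash
cat > st.py <<'E'
import sys
from h import *
def state():
    s=bot.sense(); R=cv2.Rodrigues(s["tool_rot"])[0]; return s,R,np.degrees(np.arctan2(-R[0,1],R[1,1]))
if __name__=="__main__":
    s,R,phi=state(); print(round(s["clock"],2),"pos",s["eef_pos"].round(1),"phi",round(phi,2),"tilt",R[:2,2].round(4),"q6",s["q"][5].round(2),"F",s["ft_force"].round(1),"w",round(s["gripper_width"],1),round(s["grasp_force"],1))
    C=np.array([642.2,143.4]);a=np.radians(-3.1);e=np.array([[np.cos(a),np.sin(a)],[-np.sin(a),np.cos(a)]])
    print("square-frame xy",(e@(s["eef_pos"][:2]-C)).round(1))
    if len(sys.argv)>3:  # X Y Z [phi]
        t=np.array(sys.argv[1:4],float); print("tool shift",(R.T@(t-s["eef_pos"])).round(1), "wz",-(float(sys.argv[4])-phi) if len(sys.argv)>4 else "")
E
python3 st.py 456.6 167.4 174 36
```

```text
1.77 pos [443.9 184.4 284.6] phi 35.9 tilt [-0.0005 -0.    ] q6 -2.04 F [ 1.3  0.8 -0.6] w 68.7 0.0
square-frame xy [-200.2   30.2]
tool shift [ -0.4 -21.2 110.6] wz -0.10004739706511856
```

apply_moves(moves=[[0, -0.0106, 0.0, 0, 0, 0, 0.8], [0, -0.0106, 0.015, 0, 0, 0, 0.8], [0, 0, 0.032, 0, 0, 0, 0.8], [0, 0, 0.034, 0, 0, 0, 0.8], [0, 0, 0.02, 0, 0, 0, 0.8], [0, 0, 0.0096, 0, 0, 0, 0.8], [0, 0, 0, 0, 0, 0, 0.8], [0, 0, 0, 0, 0, 0, 0.3], [0, 0, 0, 0, 0, 0, 0.3], [0, 0, 0, 0, 0, 0, 0.3], [0, 0, 0, 0, 0, 0, 0.3], [0, 0, 0, 0, 0, 0, 0.3]])

```text
clock: 2.77
eef_pos: [455.9, 169.4, 175.4]
tool_rot: [-0.968, 2.986, -0.0]
ft_force: [-1.3, 2.6, 6.4]
gripper_width: 39.3
grasp_force: 32.6
```

```bash
python3 st.py
```

```text
2.77 pos [455.9 169.4 175.4] phi 35.91 tilt [0.0024 0.0006] q6 -2.07 F [-1.3  2.6  6.4] w 39.3 32.6
square-frame xy [-187.4   15.9]
```

apply_moves(moves=[[0, 0, -0.015, 0, 0, 0, 0.3], [0, 0, -0.015, 0, 0, 6.5, 0.3], [0, 0, -0.015, 0, 0, 6.5, 0.3], [0, 0, 0, 0, 0, 6.5, 0.3], [0, 0, 0, 0, 0, 6.5, 0.3], [0, 0, 0, 0, 0, 6.5, 0.3], [0, 0, 0, 0, 0, 6.5, 0.3], [-0.0288, -0.0119, 0, 0, 0, 0, 0.3], [-0.0288, -0.0119, 0, 0, 0, 0, 0.3], [-0.0288, -0.0119, 0, 0, 0, 0, 0.3], [-0.0288, -0.0119, 0, 0, 0, 0, 0.3], [-0.0288, -0.0119, 0, 0, 0, 0, 0.3]])

```text
clock: 3.77
eef_pos: [596.9, 101.1, 218.8]
tool_rot: [-0.085, -3.139, 0.0]
ft_force: [0.3, -0.4, -3.9]
gripper_width: 39.2
grasp_force: 32.4
```

apply_moves(moves=[[0, 0, 0, 0, 0, 0, 0.3], [0, 0, 0, 0, 0, 0, 0.3]])

```text
clock: 3.93
eef_pos: [597.7, 100.6, 218.9]
tool_rot: [0.088, 3.139, -0.0]
ft_force: [-0.9, 0.0, -5.2]
gripper_width: 39.5
grasp_force: 32.4
```

```bash
python3 st.py 596.8 99.8 176 -3.1
```

```text
3.93 pos [597.7 100.6 218.9] phi -3.21 tilt [ 0.0018 -0.0003] q6 -1.53 F [-0.9  0.  -5.2] w 39.5 32.4
square-frame xy [-42.1 -45.2]
tool shift [ 1.  -0.8 42.9] wz -0.10701378199050948
```

apply_moves(moves=[[0, 0, 0.016, 0, 0, 0, 0.3], [0, 0, 0.016, 0, 0, 0, 0.3], [0, 0, 0.007, 0, 0, 0, 0.3], [0, 0, 0.003, 0, 0, 0, 0.3], [0, 0, 0, 0, 0, 0, 0.62], [0, 0, 0, 0, 0, 0, 0.62], [0, 0, 0, 0, 0, 0, 0.62]])

```text
clock: 4.52
eef_pos: [597.0, 102.0, 178.5]
tool_rot: [0.084, 3.137, 0.0]
ft_force: [0.3, 0.9, 0.3]
gripper_width: 52.9
grasp_force: 0.0
```

apply_moves(moves=[[0, 0, -0.02, 0, 0, 0, 0.62], [0, 0, -0.02, 0, 0, 0, 0.3], [0, -0.0214, 0, 0, 0, 0, 0], [0, -0.0214, 0, 0, 0, 0, 0], [0, 0, 0, 0, 0, 0, 0], [0, 0, 0, 0, 0, 0, 0], [0, 0, 0.02, 0, 0, 0, 0], [0, 0, 0.015, 0, 0, 0, 0], [0, 0, 0, 0, 0, 0, 0]])

```text
clock: 5.27
eef_pos: [592.9, 60.0, 180.2]
tool_rot: [-0.084, -3.136, -0.001]
ft_force: [-0.7, 0.8, 0.3]
gripper_width: -0.3
grasp_force: 0.0
```

```bash
cat > look.py <<'E'
import sys
from fit import *
from st import state
# look.py : square and dark weights near it, square frame of the first fit
C=np.array([642.2,143.4]);a=np.radians(-3.1);e=np.array([[np.cos(a),np.sin(a)],[-np.sin(a),np.cos(a)]])
for n in("top","scene"):
    im,d=bot.get_image(n); cv2.imwrite(f"pics/{n}_{sys.argv[1]}.png",im[...,::-1])
    P=cloud(n,d); z=P[...,2]; g=im.mean(2); q=(P[...,:2]-C)@e.T
    box=(z>15)&(z<26)&(q[...,0]>-130)&(q[...,0]<40)&(q[...,1]>-320)&(q[...,1]<40)
    dark=g<95 if n=="top" else g<100
    k,l,s,c=cv2.connectedComponentsWithStats((box&dark&(q[...,0]<2)&(q[...,1]<2)).astype(np.uint8))
    for i in range(1,k):
        if s[i,4]>150: 
            c0=q[l==i].mean(0); print(n,s[i,4],"mean",c0.round(1)); r=cv2.minAreaRect(q[l==i].astype(np.float32)); print("   rect",np.round(r[0],1),np.round(r[1],1),round(r[2],1))
    k,l,s,c=cv2.connectedComponentsWithStats((box&~dark).astype(np.uint8)); i=1+np.argmax(s[1:,4])
    print(n,"square",fit(n,l==i,L,[642,143.4,-3.1]),s[i,4])
E
python3 st.py; python3 look.py a
```

```text
5.27 pos [592.9  60.  180.2] phi -3.06 tilt [-0.0041  0.0006] q6 -1.6 F [-0.7  0.8  0.3] w -0.3 0.0
square-frame xy [-44.7 -86. ]
top square (array([639.78, 145.36,  -2.73]), np.float64(0.457)) 305
scene 229 mean [-37.7 -44.4]
   rect [-42.2 -45.8] [68.  40.4] 1.8
scene square (array([641.46, 143.63,  -2.99]), np.float64(0.148)) 1185
```

apply_moves(moves=[[0, 0.004, 0, 0, 0, 0, 0], [0, 0.004, 0, 0, 0, 0, 0], [0, 0.003, 0, 0, 0, 0, 0], [0, 0.003, 0, 0, 0, 0, 0], [0, 0.003, 0, 0, 0, 0, 0], [0, 0.003, 0, 0, 0, 0, 0], [0, 0.002, 0, 0, 0, 0, 0], [0, 0.001, 0, 0, 0, 0, 0]])

```text
clock: 6.03
eef_pos: [595.7, 81.8, 182.9]
tool_rot: [0.084, 3.139, -0.002]
ft_force: [0.3, -5.9, 2.9]
gripper_width: 0.0
grasp_force: 3.2
```

apply_moves(moves=[[0, 0.001, 0, 0, 0, 0, 0], [0, 0.001, 0, 0, 0, 0, 0], [0, 0, 0, 0, 0, 0, 0]])

```text
clock: 6.28
eef_pos: [595.8, 83.7, 182.9]
tool_rot: [0.084, 3.139, -0.002]
ft_force: [0.2, -4.5, 2.9]
gripper_width: -0.2
grasp_force: 2.9
```

```bash
python3 st.py
```

```text
6.28 pos [595.8  83.7 182.9] phi -3.07 tilt [ 0.0016 -0.0011] q6 -1.56 F [ 0.2 -4.5  2.9] w -0.2 2.9
square-frame xy [-43.1 -62.1]
```

```bash
python3 look.py b; python3 - <<'E'
from h import *
a=cv2.imread("pics/scene_b.png")[165:320,255:415]; cv2.imwrite("pics/scene_bc.png",cv2.resize(a,None,fx=3.6,fy=3.6,interpolation=cv2.INTER_CUBIC))
E
```

```text
top square (array([641.11, 144.24,  -3.04]), np.float64(0.449)) 363
scene 219 mean [-33.9 -32.5]
   rect [-32.4 -32.6] [53.1 72. ] 28.1
scene square (array([641.79, 143.87,  -3.08]), np.float64(0.161)) 1171
```

View pics/scene_bc.png

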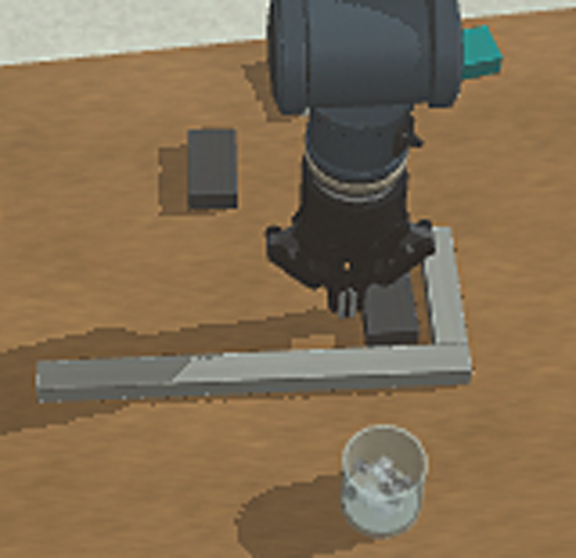

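apply_moves(moves=[[0, 0.0015, 0, 0, 0, 0, 0], [0, 0.0015, 0, 0, 0, 0, 0], [0, 0.001, 0, 0, 0, 0, 0], [0, 0.001, 0, 0, 0, 0, 0]])

```text
clock: 6.72
eef_pos: [596.0, 88.5, 182.8]
tool_rot: [0.084, 3.139, -0.002]
ft_force: [0.5, -6.3, 4.2]
gripper_width: 0.3
grasp_force: 3.7
```

apply_moves(moves=[[0, 0.0005, 0, 0, 0, 0, 0], [0, 0.0005, 0, 0, 0, 0, 0]])

```text
clock: 6.88
eef_pos: [596.1, 89.5, 182.8]
tool_rot: [0.084, 3.139, -0.002]
ft_force: [-0.4, -6.1, 3.9]
gripper_width: 0.4
grasp_force: 3.7
```

```bash
python3 st.py
```

```text
6.88 pos [596.1  89.5 182.8] phi -3.07 tilt [ 0.0015 -0.0012] q6 -1.55 F [-0.4 -6.1  3.9] w 0.4 3.7
square-frame xy [-43.1 -56.3]
```

apply_moves(moves=[[0, 0.0004, 0, 0, 0, 0, 0], [0, 0.0004, 0, 0, 0, 0, 0]])

```text
clock: 7.05
eef_pos: [596.1, 90.2, 182.9]
tool_rot: [0.084, 3.139, -0.002]
ft_force: [-0.5, -5.3, 3.9]
gripper_width: -0.2
grasp_force: 3.7
```

apply_moves(moves=[[0, 0.0004, 0, 0, 0, 0, 0], [0, 0.0004, 0, 0, 0, 0, 0]])

```text
clock: 7.22
eef_pos: [596.1, 91.0, 182.9]
tool_rot: [0.084, 3.139, -0.002]
ft_force: [-0.7, -6.2, 4.2]
gripper_width: -0.1
grasp_force: 3.7
```

```bash
python3 look.py c
```

```text
top square (array([640.84, 144.82,  -2.95]), np.float64(0.512)) 358
scene 202 mean [-34.2 -22.6]
   rect [-35.4 -22.9] [50.3 46.8] 12.6
scene square (array([641.75, 143.75,  -3.07]), np.float64(0.203)) 1138
```

apply_moves(moves=[[0, 0.0004, 0, 0, 0, 0, 0], [0, 0.0004, 0, 0, 0, 0, 0]])

```text
clock: 7.48
eef_pos: [596.2, 91.8, 182.9]
tool_rot: [0.084, 3.139, -0.002]
ft_force: [-0.5, -6.9, 4.0]
gripper_width: 0.2
grasp_force: 3.7
```

apply_moves(moves=[[0, 0.0004, 0, 0, 0, 0, 0], [0, 0.0002, 0, 0, 0, 0, 0]])

```text
clock: 7.65
eef_pos: [596.2, 92.5, 182.9]
tool_rot: [0.084, 3.139, -0.002]
ft_force: [-0.3, -6.1, 3.5]
gripper_width: -0.3
grasp_force: 3.7
```

apply_moves(moves=[[0, 0.0004, 0, 0, 0, 0, 0], [0, 0.0003, 0, 0, 0, 0, 0]])

```text
clock: 7.82
eef_pos: [596.3, 93.1, 182.8]
tool_rot: [0.084, 3.139, -0.002]
ft_force: [0.4, -5.6, 3.6]
gripper_width: 0.1
grasp_force: 3.7
```

apply_moves(moves=[[0, 0.0003, 0, 0, 0, 0, 0], [0, 0.0003, 0, 0, 0, 0, 0]])

```text
clock: 7.98
eef_pos: [596.3, 93.7, 182.8]
tool_rot: [0.084, 3.139, -0.002]
ft_force: [-0.7, -7.6, 4.6]
gripper_width: 0.1
grasp_force: 4.2
```

```bash
python3 look.py d;python3 - <<'E'
from h import *
a=cv2.imread("pics/scene_d.png")[220:285,315:415]; cv2.imwrite("pics/scene_dc.png",cv2.resize(a,None,fx=7,fy=7,interpolation=cv2.INTER_CUBIC))
E
```

```text
top square (array([641.55, 145.04,  -3.11]), np.float64(0.466)) 382
scene 229 mean [-34. -23.]
   rect [-37.3 -32.7] [66.9 56.1] 89.4
scene square (array([641.55, 143.69,  -3.03]), np.float64(0.209)) 1117
```

View pics/scene_dc.png

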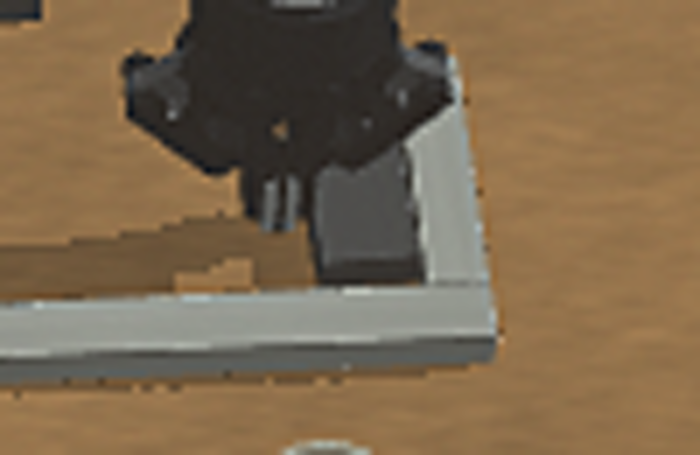

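apply_moves(moves=[[0, 0.0003, 0, 0, 0, 0, 0], [0, 0, 0, 0, 0, 0, 0]])

```text
clock: 8.25
eef_pos: [596.3, 93.8, 182.9]
tool_rot: [0.083, 3.139, -0.003]
ft_force: [-0.1, -7.7, 4.6]
gripper_width: -0.2
grasp_force: 4.3
```

apply_moves(moves=[[0, 0.0003, 0, 0, 0, 0, 0], [0, 0, 0, 0, 0, 0, 0]])

```text
clock: 8.42
eef_pos: [596.3, 93.9, 182.8]
tool_rot: [0.083, 3.139, -0.003]
ft_force: [-0.3, -8.9, 4.7]
gripper_width: 0.3
grasp_force: 4.6
```

apply_moves(moves=[[0, -0.006, 0, 0, 0, 0, 0], [0, 0, -0.02, 0, 0, 0, 0], [0, 0, -0.02, 0, 0, 0, 0], [0.0285, 0.0185, 0, 0, 0, 0, 0], [0.0285, 0.0185, 0, 0, 0, 0, 0], [0, 0, 0, 0, 0, 0, 0], [0, 0, 0.02, 0, 0, 0, 0], [0, 0, 0.02, 0, 0, 0, 0], [0, 0, 0, 0, 0, 0, 0]])

```text
clock: 9.17
eef_pos: [539.0, 129.5, 179.4]
tool_rot: [-0.085, -3.134, -0.001]
ft_force: [-0.2, -0.3, 0.3]
gripper_width: 0.3
grasp_force: 0.0
```

```bash
python3 st.py; python3 look.py e
```

```text
9.17 pos [539.  129.5 179.4] phi -3.1 tilt [-0.0065  0.0006] q6 -1.48 F [-0.2 -0.3  0.3] w 0.3 0.0
square-frame xy [-102.3  -19.4]
top square (array([642.95, 143.82,  -3.65]), np.float64(0.555)) 604
scene 314 mean [-46.7 -21.4]
   rect [-48.1 -21.3] [77.4 43.5] 0.0
scene square (array([641.5 , 143.65,  -3.01]), np.float64(0.149)) 1187
```

apply_moves(moves=[[-0.004, 0, 0, 0, 0, 0, 0], [-0.004, 0, 0, 0, 0, 0, 0], [-0.003, 0, 0, 0, 0, 0, 0], [-0.002, 0, 0, 0, 0, 0, 0], [-0.001, 0, 0, 0, 0, 0, 0]])

```text
clock: 9.68
eef_pos: [552.9, 128.4, 182.6]
tool_rot: [-0.085, -3.134, -0.0]
ft_force: [-6.3, 0.7, 5.2]
gripper_width: -0.2
grasp_force: 3.6
```

apply_moves(moves=[[-0.001, 0, 0, 0, 0, 0, 0], [-0.001, 0, 0, 0, 0, 0, 0]])

```text
clock: 9.85
eef_pos: [554.1, 128.4, 182.6]
tool_rot: [-0.084, -3.132, 0.0]
ft_force: [-8.2, 1.0, 7.0]
gripper_width: 0.0
grasp_force: 3.9
```

apply_moves(moves=[[-0.0007, 0, 0, 0, 0, 0, 0], [-0.0007, 0, 0, 0, 0, 0, 0]])

```text
clock: 10.02
eef_pos: [555.8, 128.3, 182.6]
tool_rot: [-0.085, -3.133, 0.0]
ft_force: [-7.7, 0.6, 5.8]
gripper_width: -0.0
grasp_force: 3.5
```

```bash
python3 st.py
```

```text
10.02 pos [555.8 128.3 182.6] phi -3.09 tilt [-0.0074  0.0002] q6 -1.49 F [-7.7  0.6  5.8] w -0.0 3.5
square-frame xy [-85.5 -19.7]
```

apply_moves(moves=[[0, 0, -0.0015, 0, 0, 0, 0], [-0.0007, 0, 0, 0, 0, 0, 0]])

```text
clock: 10.18
eef_pos: [558.3, 128.1, 184.0]
tool_rot: [-0.085, -3.14, -0.0]
ft_force: [-3.3, 0.5, 0.8]
gripper_width: 0.1
grasp_force: 1.7
```

apply_moves(moves=[[-0.0006, 0, 0, 0, 0, 0, 0], [-0.0006, 0, 0, 0, 0, 0, 0]])

```text
clock: 10.35
eef_pos: [559.2, 128.0, 183.9]
tool_rot: [-0.085, -3.137, -0.0]
ft_force: [-6.3, 0.4, 5.7]
gripper_width: -0.1
grasp_force: 3.2
```

```bash
python3 look.py f
```

```text
top square (array([640.94, 144.18,  -2.91]), np.float64(0.409)) 494
scene 333 mean [-37.8 -22. ]
   rect [-39.4 -21.3] [43.2 79.5] 89.6
scene square (array([641.7 , 143.68,  -3.04]), np.float64(0.182)) 1153
```

apply_moves(moves=[[-0.0004, 0, -0.0008, 0, 0, 0, 0], [-0.0003, 0, -0.0004, 0, 0, 0, 0]])

```text
clock: 10.62
eef_pos: [560.0, 128.0, 184.5]
tool_rot: [-0.085, -3.138, -0.0]
ft_force: [-5.0, 1.8, -1.9]
gripper_width: 0.1
grasp_force: 2.2
```

apply_moves(moves=[[-0.0004, 0, -0.0002, 0, 0, 0, 0], [-0.0003, 0, -0.0002, 0, 0, 0, 0]])

```text
clock: 10.78
eef_pos: [560.3, 128.0, 184.6]
tool_rot: [-0.085, -3.137, -0.0]
ft_force: [-5.2, 2.1, -1.5]
gripper_width: 0.1
grasp_force: 2.7
```

apply_moves(moves=[[-0.0003, 0, -0.0002, 0, 0, 0, 0], [-0.0002, 0, -0.0002, 0, 0, 0, 0]])

```text
clock: 10.95
eef_pos: [560.6, 128.1, 184.8]
tool_rot: [-0.085, -3.136, -0.0]
ft_force: [-5.6, 2.2, -2.5]
gripper_width: -0.1
grasp_force: 2.9
```

apply_moves(moves=[[-0.0004, 0, 0, 0, 0, 0, 0], [0, 0, 0, 0, 0, 0, 0]])

```text
clock: 11.12
eef_pos: [560.7, 128.1, 184.7]
tool_rot: [-0.085, -3.135, -0.0]
ft_force: [-5.7, 2.2, -1.5]
gripper_width: 0.1
grasp_force: 3.1
```

apply_moves(moves=[[-0.0004, 0, 0, 0, 0, 0, 0], [0, 0, 0, 0, 0, 0, 0]])

```text
clock: 11.28
eef_pos: [560.8, 128.1, 184.6]
tool_rot: [-0.085, -3.134, -0.0]
ft_force: [-6.3, 2.3, -1.8]
gripper_width: -0.1
grasp_force: 3.3
```

apply_moves(moves=[[0.008, 0, 0, 0, 0, 0, 0], [0, 0, -0.02, 0, 0, 0, 0], [0, 0, -0.02, 0, 0, 1.9, 0.4], [0.0241, -0.0352, 0, 0, 0, 0, 0.8], [0.0241, -0.0352, 0, 0, 0, 0, 0.8], [0.0241, -0.0352, 0, 0, 0, 0, 0.8], [0.0241, -0.0352, 0, 0, 0, 0, 0.8], [0, 0, 0, 0, 0, 0, 0.8], [0, 0, 0, 0, 0, 0, 0.8]])

```text
clock: 12.03
eef_pos: [449.4, -2.8, 226.3]
tool_rot: [0.144, 3.134, -0.002]
ft_force: [-0.6, -0.5, -0.3]
gripper_width: 68.4
grasp_force: 0.0
```

```bash
python3 look.py g; python3 st.py 448.5 -7 175.5 -5
```

```text
top 169 mean [-24.5 -22.7]
   rect [-27.5 -20.8] [52.9 40.9] 0.5
top square (array([641.67, 143.67,  -3.26]), np.float64(0.403)) 776
scene 300 mean [-34.8 -22.2]
   rect [-35.2 -21. ] [43.3 69.6] 89.8
scene square (array([641.37, 143.67,  -2.99]), np.float64(0.136)) 1193
12.13 pos [450.7  -1.2 226.2] phi -5.04 tilt [ 0.0057 -0.0015] q6 -1.73 F [ 0.6 -0.1 -0.2] w 68.5 0.0
square-frame xy [-183.4 -154.7]
tool shift [ 2.  -5.9 50.7] wz -0.04011930354637716
```

apply_moves(moves=[[0.002, -0.0059, 0.0, 0, 0, 0, 0.8], [0, 0, 0.025, 0, 0, 0, 0.8], [0, 0, 0.02, 0, 0, 0, 0.8], [0, 0, 0.0057, 0, 0, 0, 0.8], [0, 0, 0, 0, 0, 0, 0.3], [0, 0, 0, 0, 0, 0, 0.3], [0, 0, 0, 0, 0, 0, 0.3], [0, 0, 0, 0, 0, 0, 0.3], [0, 0, 0, 0, 0, 0, 0.3]])

```text
clock: 12.88
eef_pos: [446.5, -6.2, 175.4]
tool_rot: [0.136, 3.137, -0.0]
ft_force: [-0.4, 0.5, -4.1]
gripper_width: 39.1
grasp_force: 32.0
```

apply_moves(moves=[[0, 0, -0.015, 0, 0, 0, 0.3], [0, 0, -0.015, 0, 0, -1.9, 0.3], [0, 0, -0.015, 0, 0, 0, 0.3], [-0.0293, 0.0159, 0, 0, 0, 0, 0.3], [-0.0293, 0.0159, 0, 0, 0, 0, 0.3], [-0.0293, 0.0159, 0, 0, 0, 0, 0.3], [-0.0293, 0.0159, 0, 0, 0, 0, 0.3], [-0.0293, 0.0159, 0, 0, 0, 0, 0.3], [0, 0, 0, 0, 0, 0, 0.3], [0, 0, 0, 0, 0, 0, 0.3]])

```text
clock: 13.72
eef_pos: [598.1, 66.1, 220.1]
tool_rot: [0.082, 3.138, -0.0]
ft_force: [-0.4, 0.3, -4.3]
gripper_width: 39.7
grasp_force: 32.1
```

```bash
python3 st.py
```

```text
13.72 pos [598.1  66.1 220.1] phi -2.99 tilt [ 0.0021 -0.0002] q6 -1.59 F [-0.4  0.3 -4.3] w 39.7 32.1
square-frame xy [-39.8 -79.6]
```

apply_moves(moves=[[0, 0, 0.018, 0, 0, 0, 0.3], [0, 0, 0.016, 0, 0, 0, 0.3], [0, 0, 0.006, 0, 0, 0, 0.3], [0, 0, 0.003, 0, 0, 0, 0.3], [0, 0, 0, 0, 0, 0, 0.56], [0, 0, 0, 0, 0, 0, 0.56], [0, 0, 0, 0, 0, 0, 0.56]])

```text
clock: 14.3
eef_pos: [597.5, 65.0, 178.3]
tool_rot: [0.085, 3.138, -0.0]
ft_force: [0.5, 0.3, 0.3]
gripper_width: 47.6
grasp_force: 0.0
```

apply_moves(moves=[[0, 0, -0.02, 0, 0, 0, 0.56], [0, 0, -0.02, 0, 0, 0, 0.3], [0, -0.02, 0, 0, 0, 0, 0], [0, -0.02, 0, 0, 0, 0, 0], [0, 0, 0, 0, 0, 0, 0], [0, 0, 0, 0, 0, 0, 0], [0, 0, 0.02, 0, 0, 0, 0], [0, 0, 0.014, 0, 0, 0, 0], [0, 0, 0, 0, 0, 0, 0]])

```text
clock: 15.05
eef_pos: [593.7, 26.2, 181.0]
tool_rot: [-0.084, -3.136, -0.001]
ft_force: [-0.0, 0.2, 0.1]
gripper_width: -0.3
grasp_force: 0.0
```

```bash
python3 st.py
```

```text
15.05 pos [593.7  26.2 181. ] phi -3.07 tilt [-0.0043  0.0009] q6 -1.66 F [-0.   0.2  0.1] w -0.3 0.0
square-frame xy [ -42.1 -119.7]
```

apply_moves(moves=[[0, 0.004, 0, 0, 0, 0, 0], [0, 0.004, -0.001, 0, 0, 0, 0], [0, 0.004, -0.001, 0, 0, 0, 0], [0, 0.003, 0, 0, 0, 0, 0], [0, 0.003, 0, 0, 0, 0, 0], [0, 0.003, 0, 0, 0, 0, 0], [0, 0.002, 0, 0, 0, 0, 0]])

```text
clock: 15.63
eef_pos: [596.5, 48.1, 185.8]
tool_rot: [0.084, 3.138, -0.002]
ft_force: [-0.8, -6.0, 4.8]
gripper_width: 0.0
grasp_force: 3.6
```

apply_moves(moves=[[0, 0.001, 0, 0, 0, 0, 0], [0, 0.0005, 0, 0, 0, 0, 0]])

```text
clock: 15.8
eef_pos: [596.6, 49.4, 185.8]
tool_rot: [0.084, 3.138, -0.002]
ft_force: [-0.0, -6.7, 4.3]
gripper_width: -0.0
grasp_force: 3.6
```

```bash
python3 st.py
```

```text
15.8 pos [596.6  49.4 185.8] phi -3.06 tilt [ 0.002  -0.0013] q6 -1.62 F [-0.  -6.7  4.3] w -0.0 3.6
square-frame xy [-40.4 -96.3]
```

apply_moves(moves=[[0, 0.0008, -0.0006, 0, 0, 0, 0], [0, 0.0008, -0.0006, 0, 0, 0, 0], [0, 0.0006, 0, 0, 0, 0, 0]])

```text
clock: 16.05
eef_pos: [596.2, 52.1, 186.1]
tool_rot: [-0.085, -3.14, -0.0]
ft_force: [0.8, -3.7, 0.8]
gripper_width: -0.0
grasp_force: 1.9
```

apply_moves(moves=[[0, 0.0005, 0, 0, 0, 0, 0], [0, 0.0005, 0, 0, 0, 0, 0]])

```text
clock: 16.22
eef_pos: [596.2, 53.0, 186.1]
tool_rot: [-0.084, -3.14, 0.0]
ft_force: [-0.2, -2.7, 1.9]
gripper_width: 0.1
grasp_force: 2.0
```

apply_moves(moves=[[0, 0.0003, 0, 0, 0, 0, 0], [0, 0.0003, 0, 0, 0, 0, 0]])

```text
clock: 16.38
eef_pos: [596.3, 53.5, 186.1]
tool_rot: [-0.084, -3.14, 0.001]
ft_force: [-0.5, -6.1, 0.3]
gripper_width: -0.1
grasp_force: 2.6
```

apply_moves(moves=[[0, 0.0004, 0, 0, 0, 0, 0], [0, 0.0, 0, 0, 0, 0, 0]])

```text
clock: 16.55
eef_pos: [596.2, 53.6, 186.1]
tool_rot: [-0.084, -3.14, 0.001]
ft_force: [-0.2, -6.6, 0.9]
gripper_width: 0.0
grasp_force: 2.8
```

apply_moves(moves=[[0, 0.0003, 0, 0, 0, 0, 0], [0, 0, 0, 0, 0, 0, 0]])

```text
clock: 16.72
eef_pos: [596.3, 53.7, 186.1]
tool_rot: [-0.084, -3.14, 0.002]
ft_force: [-1.4, -5.7, 1.4]
gripper_width: 0.1
grasp_force: 3.2
```

apply_moves(moves=[[0, -0.006, 0, 0, 0, 0, 0], [0, 0, -0.02, 0, 0, 0, 0], [0, 0, -0.015, 0, 0, 0, 0], [0.028, 0.019, 0, 0, 0, 0, 0], [0.028, 0.019, 0, 0, 0, 0, 0], [0, 0, 0, 0, 0, 0, 0], [0, 0, 0.02, 0, 0, 0, 0], [0, 0, 0.017, 0, 0, 0, 0], [0, 0, 0, 0, 0, 0, 0]])

```text
clock: 17.47
eef_pos: [540.7, 89.8, 181.7]
tool_rot: [-0.085, -3.135, -0.002]
ft_force: [0.4, 0.3, -0.6]
gripper_width: -0.7
grasp_force: 0.0
```

apply_moves(moves=[[-0.004, 0, 0, 0, 0, 0, 0], [-0.003, 0, 0, 0, 0, 0, 0], [-0.002, 0, 0, 0, 0, 0, 0], [-0.001, 0, -0.001, 0, 0, 0, 0]])

```text
clock: 17.8
eef_pos: [552.1, 88.7, 185.5]
tool_rot: [-0.085, -3.139, -0.0]
ft_force: [-1.6, -0.2, -1.4]
gripper_width: -0.1
grasp_force: 0.9
```

```bash
python3 st.py; python3 look.py h
```

```text
17.8 pos [552.1  88.7 185.5] phi -3.11 tilt [-0.0012  0.0002] q6 -1.56 F [-1.6 -0.2 -1.4] w -0.1 0.9
square-frame xy [-87.  -59.5]
top square (array([639.77, 145.05,  -2.77]), np.float64(0.428)) 405
scene 616 mean [-37.4 -42.9]
   rect [-42.2 -41. ] [83.6 84.3] 89.4
scene square (array([641.42, 143.69,  -2.98]), np.float64(0.147)) 1190
```

apply_moves(moves=[[-0.001, 0, -0.0003, 0, 0, 0, 0], [-0.001, 0, -0.0003, 0, 0, 0, 0], [-0.001, 0, -0.0003, 0, 0, 0, 0], [-0.0005, 0, -0.0003, 0, 0, 0, 0]])

```text
clock: 18.23
eef_pos: [555.6, 88.5, 186.3]
tool_rot: [-0.085, -3.14, -0.0]
ft_force: [-1.4, 0.1, -1.4]
gripper_width: 0.3
grasp_force: 0.9
```

apply_moves(moves=[[-0.0006, 0, -0.0002, 0, 0, 0, 0], [-0.0005, 0, -0.0001, 0, 0, 0, 0]])

```text
clock: 18.4
eef_pos: [556.7, 88.4, 186.6]
tool_rot: [-0.085, -3.14, 0.0]
ft_force: [-1.7, 1.0, -1.4]
gripper_width: 0.1
grasp_force: 0.9
```

apply_moves(moves=[[-0.0004, 0, -0.0002, 0, 0, 0, 0], [-0.0004, 0, 0, 0, 0, 0, 0]])

```text
clock: 18.57
eef_pos: [557.5, 88.4, 186.8]
tool_rot: [-0.085, -3.14, 0.0]
ft_force: [-1.0, 0.7, -1.6]
gripper_width: 0.2
grasp_force: 0.9
```

```bash
python3 st.py
```

```text
18.57 pos [557.5  88.4 186.8] phi -3.09 tilt [-0.0001 -0.    ] q6 -1.56 F [-1.   0.7 -1.6] w 0.2 0.9
square-frame xy [-81.6 -59.5]
```

Pushing now takes about 1.5 N, very clean. I'll continue to contact.

apply_moves(moves=[[-0.0004, 0, 0, 0, 0, 0, 0], [-0.0003, 0, 0, 0, 0, 0, 0]])

```text
clock: 18.73
eef_pos: [557.9, 88.4, 186.7]
tool_rot: [-0.085, -3.139, 0.0]
ft_force: [-3.3, -0.1, -0.8]
gripper_width: -0.1
grasp_force: 1.5
```

apply_moves(moves=[[-0.0004, 0, 0, 0, 0, 0, 0], [-0.0003, 0, 0, 0, 0, 0, 0]])

```text
clock: 18.9
eef_pos: [558.1, 88.4, 186.7]
tool_rot: [-0.084, -3.138, 0.0]
ft_force: [-4.4, 0.6, 1.1]
gripper_width: 0.1
grasp_force: 2.3
```

apply_moves(moves=[[-0.0003, 0, 0, 0, 0, 0, 0], [-0.0002, 0, 0, 0, 0, 0, 0]])

```text
clock: 19.07
eef_pos: [558.3, 88.4, 186.6]
tool_rot: [-0.084, -3.137, 0.0]
ft_force: [-5.4, 0.2, 0.9]
gripper_width: -0.1
grasp_force: 2.8
```

apply_moves(moves=[[0.008, 0, 0, 0, 0, 0, 0], [0, 0, -0.02, 0, 0, 0, 0], [0, 0, -0.018, 0, 0, 0, 0.4], [0.011, -0.0375, 0, 0, 0, 0, 0.8], [0.011, -0.0375, 0, 0, 0, 0, 0.8], [0.011, -0.0375, 0, 0, 0, 0, 0.8], [0.011, -0.0375, 0, 0, 0, 0, 0.8], [0.011, -0.0375, 0, 0, 0, 0, 0.8], [0.011, -0.0375, 0, 0, 0, 0, 0.8], [0.011, -0.0375, 0, 0, 0, 0, 0.8], [0.011, -0.0375, 0, 0, 0, 0, 0.8], [0, 0, 0, 0, 0, -4.1, 0.8]])

```text
clock: 20.07
eef_pos: [447.7, -213.7, 225.7]
tool_rot: [-0.018, 3.133, -0.013]
ft_force: [0.6, 0.3, 0.2]
gripper_width: 68.6
grasp_force: 0.0
```

apply_moves(moves=[[0, 0, 0, 0, 0, -4.1, 0.8], [0, 0, 0, 0, 0, 0, 0.8]])

```text
clock: 20.23
eef_pos: [447.9, -208.1, 225.4]
tool_rot: [-0.137, 3.134, -0.006]
ft_force: [0.3, 0.9, 0.1]
gripper_width: 68.3
grasp_force: 0.0
```

```bash
python3 look.py i; python3 st.py 446.3 -206 175.5 5.1
```

```text
top 480 mean [-36.1 -42.5]
   rect [-35.9 -42.4] [70.4 77.6] 0.1
top square (array([641.7 , 143.4 ,  -3.23]), np.float64(0.396)) 653
scene 603 mean [-34.9 -42.3]
   rect [-35.1 -41.3] [72.  83.6] 1.2
scene square (array([641.55, 143.58,  -3.03]), np.float64(0.15)) 1187
20.33 pos [ 447.9 -206.6  225.3] phi 4.99 tilt [ 0.0029 -0.0022] q6 -2.32 F [-0.4 -0.3  0.2] w 68.2 0.0
square-frame xy [-175. -360.]
tool shift [ 1.7  0.9 49.8] wz -0.11098124577417323
```

apply_moves(moves=[[0.0017, 0.0009, 0.0, 0, 0, 0, 0.8], [0, 0, 0.025, 0, 0, 0, 0.8], [0, 0, 0.02, 0, 0, 0, 0.8], [0, 0, 0.005, 0, 0, 0, 0.8], [0, 0, 0, 0, 0, 0, 0.3], [0, 0, 0, 0, 0, 0, 0.3], [0, 0, 0, 0, 0, 0, 0.3], [0, 0, 0, 0, 0, 0, 0.3], [0, 0, 0, 0, 0, 0, 0.3]])

```text
clock: 21.08
eef_pos: [445.8, -205.2, 175.5]
tool_rot: [-0.14, 3.138, -0.001]
ft_force: [0.2, 0.9, -1.4]
gripper_width: 39.2
grasp_force: 33.2
```

apply_moves(moves=[[0, 0, -0.015, 0, 0, 0, 0.3], [0, 0, -0.015, 0, 0, 4.05, 0.3], [0, 0, -0.015, 0, 0, 4.05, 0.3], [-0.0197, 0.0341, 0, 0, 0, 0, 0.3], [-0.0197, 0.0341, 0, 0, 0, 0, 0.3], [-0.0197, 0.0341, 0, 0, 0, 0, 0.3], [-0.0197, 0.0341, 0, 0, 0, 0, 0.3], [-0.0197, 0.0341, 0, 0, 0, 0, 0.3], [-0.0197, 0.0341, 0, 0, 0, 0, 0.3], [-0.0197, 0.0341, 0, 0, 0, 0, 0.3], [0, 0, 0, 0, 0, 0, 0.3], [0, 0, 0, 0, 0, 0, 0.3]])

```text
clock: 22.08
eef_pos: [596.3, 28.2, 219.7]
tool_rot: [0.075, 3.14, -0.0]
ft_force: [-0.3, -0.5, -5.2]
gripper_width: 39.0
grasp_force: 32.8
```

```bash
python3 st.py 596.7 24.7 177 -3.1
```

```text
22.08 pos [596.3  28.2 219.7] phi -2.73 tilt [ 0.0008 -0.0003] q6 -1.66 F [-0.3 -0.5 -5.2] w 39.0 32.8
square-frame xy [ -39.6 -117.5]
tool shift [-0.6 -3.4 42.7] wz 0.3668901196073584
```

apply_moves(moves=[[-0.0005, -0.0034, 0.01, 0, 0, 0.37, 0.3], [0, 0, 0.016, 0, 0, 0, 0.3], [0, 0, 0.012, 0, 0, 0, 0.3], [0, 0, 0.0045, 0, 0, 0, 0.3], [0, 0, 0, 0, 0, 0, 0.56], [0, 0, 0, 0, 0, 0, 0.56], [0, 0, 0, 0, 0, 0, 0.56]])

```text
clock: 22.67
eef_pos: [596.4, 21.6, 177.9]
tool_rot: [0.094, 3.139, -0.0]
ft_force: [0.3, 0.7, -0.6]
gripper_width: 47.7
grasp_force: 0.0
```

apply_moves(moves=[[0, 0, -0.02, 0, 0, 0, 0.56], [0, 0, -0.02, 0, 0, 0, 0.3], [0, -0.02, 0, 0, 0, 0, 0], [0, -0.02, 0, 0, 0, 0, 0], [0, 0, 0, 0, 0, 0, 0], [0, 0, 0, 0, 0, 0, 0], [0, 0, 0.02, 0, 0, 0, 0], [0, 0, 0.013, 0, 0, 0, 0], [0, 0, 0, 0, 0, 0, 0]])

```text
clock: 23.42
eef_pos: [592.4, -16.6, 181.8]
tool_rot: [-0.091, -3.135, -0.002]
ft_force: [-0.9, 0.4, -0.3]
gripper_width: 0.2
grasp_force: 0.0
```

apply_moves(moves=[[0, 0.004, 0, 0, 0, 0, 0], [0, 0.004, -0.0015, 0, 0, 0, 0], [0, 0.003, -0.001, 0, 0, 0, 0], [0, 0.003, -0.0005, 0, 0, 0, 0], [0, 0.003, 0, 0, 0, 0, 0], [0, 0.002, 0, 0, 0, 0, 0]])

```text
clock: 23.92
eef_pos: [595.2, 1.4, 188.2]
tool_rot: [0.09, 3.139, -0.002]
ft_force: [-0.9, -4.9, 3.2]
gripper_width: 0.3
grasp_force: 2.6
```

```bash
python3 st.py
```

```text
23.92 pos [595.2   1.4 188.2] phi -3.28 tilt [ 0.0015 -0.0015] q6 -1.7 F [-0.9 -4.9  3.2] w 0.3 2.6
square-frame xy [ -39.3 -144.3]
```

apply_moves(moves=[[0, 0.002, 0, 0, 0, 0, 0], [0, 0.002, 0, 0, 0, 0, 0], [0, 0.0015, 0, 0, 0, 0, 0], [0, 0.0015, 0, 0, 0, 0, 0], [0, 0.001, -0.0005, 0, 0, 0, 0], [0, 0.0005, 0, 0, 0, 0, 0]])

```text
clock: 24.42
eef_pos: [595.6, 9.8, 188.2]
tool_rot: [0.092, 3.139, -0.001]
ft_force: [-0.7, -4.7, 1.3]
gripper_width: -0.1
grasp_force: 2.3
```

apply_moves(moves=[[0, 0.0006, 0, 0, 0, 0, 0], [0, 0.0005, 0, 0, 0, 0, 0]])

```text
clock: 24.58
eef_pos: [595.7, 10.7, 188.1]
tool_rot: [0.092, 3.139, -0.001]
ft_force: [-0.4, -4.8, 2.9]
gripper_width: 0.3
grasp_force: 2.6
```

apply_moves(moves=[[0, 0.0004, 0, 0, 0, 0, 0], [0, 0.0004, 0, 0, 0, 0, 0]])

```text
clock: 24.75
eef_pos: [595.8, 11.5, 188.1]
tool_rot: [0.092, 3.139, -0.001]
ft_force: [0.5, -6.0, 3.1]
gripper_width: -0.4
grasp_force: 2.6
```

```bash
python3 st.py
```

```text
24.75 pos [595.8  11.5 188.1] phi -3.35 tilt [ 0.001  -0.0007] q6 -1.68 F [ 0.5 -6.   3.1] w -0.4 2.6
square-frame xy [ -39.2 -134.2]
```

apply_moves(moves=[[0, 0.0005, -0.0003, 0, 0, 0, 0], [0, 0.0004, 0, 0, 0, 0, 0]])

```text
clock: 24.92
eef_pos: [595.6, 12.7, 188.2]
tool_rot: [0.092, 3.14, -0.0]
ft_force: [0.8, -4.7, 0.8]
gripper_width: 0.3
grasp_force: 2.2
```

apply_moves(moves=[[0, 0.0004, 0, 0, 0, 0, 0], [0, 0.0003, 0, 0, 0, 0, 0]])

```text
clock: 25.08
eef_pos: [595.7, 13.4, 188.2]
tool_rot: [0.092, 3.14, -0.0]
ft_force: [0.3, -3.5, 2.8]
gripper_width: -0.3
grasp_force: 2.2
```

apply_moves(moves=[[0, 0.0003, 0, 0, 0, 0, 0], [0, 0.0002, 0, 0, 0, 0, 0]])

```text
clock: 25.25
eef_pos: [595.6, 13.9, 188.2]
tool_rot: [0.092, 3.14, -0.0]
ft_force: [0.5, -4.5, 1.9]
gripper_width: -0.5
grasp_force: 2.3
```

apply_moves(moves=[[0, 0.0003, 0, 0, 0, 0, 0], [0, 0.0002, 0, 0, 0, 0, 0]])

```text
clock: 25.42
eef_pos: [595.7, 14.4, 188.2]
tool_rot: [0.092, 3.14, -0.0]
ft_force: [0.3, -5.3, 1.7]
gripper_width: -0.3
grasp_force: 2.3
```

apply_moves(moves=[[0, 0.0003, 0, 0, 0, 0, 0], [0, 0.0002, 0, 0, 0, 0, 0]])

```text
clock: 25.58
eef_pos: [595.7, 14.9, 188.2]
tool_rot: [0.092, 3.14, -0.0]
ft_force: [0.1, -4.9, 1.4]
gripper_width: 0.3
grasp_force: 2.4
```

```bash
python3 st.py; python3 look.py j
```

```text
25.58 pos [595.7  14.9 188.2] phi -3.36 tilt [ 0.0001 -0.0001] q6 -1.67 F [ 0.1 -4.9  1.4] w 0.3 2.4
square-frame xy [ -39.5 -130.8]
top square (array([640.93, 144.87,  -2.96]), np.float64(0.512)) 201
scene 597 mean [-34.8 -41.9]
   rect [-36.2 -40.9] [73.2 83.3] 0.1
scene 222 mean [ -30.1 -105.7]
   rect [ -30.  -112.4] [56.4 60.6] 10.1
scene square (array([641.59, 143.58,  -3.03]), np.float64(0.146)) 1183
```

```bash
python3 - <<'E'
from h import *
a=cv2.imread("pics/scene_j.png")[215:285,285:405]; cv2.imwrite("pics/jc.png",cv2.resize(a,None,fx=6.5,fy=6.5,interpolation=cv2.INTER_CUBIC))
E
```

```text
(no output)
```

View pics/jc.png

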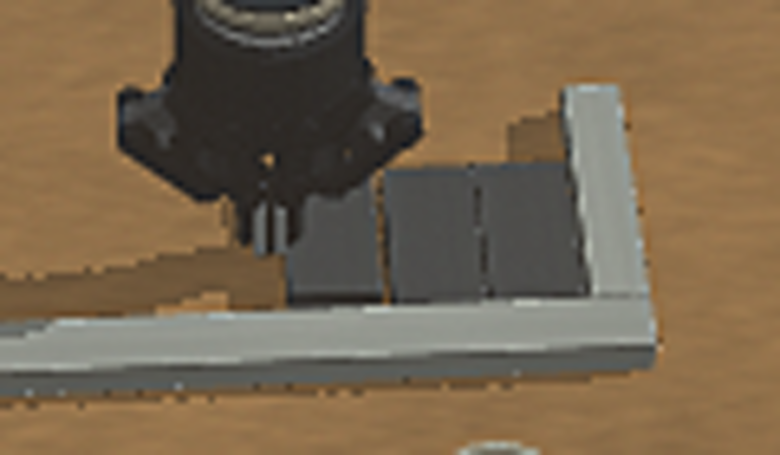

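apply_moves(moves=[[0, 0.0003, 0, 0, 0, 0, 0], [0, 0.0003, 0, 0, 0, 0, 0]])

```text
clock: 25.85
eef_pos: [595.7, 15.5, 188.2]
tool_rot: [-0.092, -3.14, 0.0]
ft_force: [0.2, -4.9, 3.2]
gripper_width: -0.1
grasp_force: 2.5
```

apply_moves(moves=[[0, 0.0003, 0, 0, 0, 0, 0], [0, 0.0002, 0, 0, 0, 0, 0]])

```text
clock: 26.02
eef_pos: [595.7, 16.0, 188.1]
tool_rot: [-0.092, -3.14, 0.0]
ft_force: [-0.9, -5.0, 2.2]
gripper_width: 0.0
grasp_force: 2.5
```

apply_moves(moves=[[0, 0.0003, 0, 0, 0, 0, 0], [0, 0.0002, 0, 0, 0, 0, 0]])

```text
clock: 26.18
eef_pos: [595.7, 16.5, 188.2]
tool_rot: [-0.092, -3.14, 0.0]
ft_force: [-0.7, -4.5, 3.1]
gripper_width: 0.1
grasp_force: 2.5
```

```bash
python3 look.py k; python3 - <<'E'
from h import *
a=cv2.imread("pics/scene_k.png")[225:275,315:405]; b=cv2.imread("pics/top_k.png")[170:235,235:335]
a=cv2.resize(a,(720,400),interpolation=cv2.INTER_CUBIC); b=cv2.resize(b,(277,180),interpolation=cv2.INTER_CUBIC)
c=np.zeros((590,720,3),np.uint8); c[:400]=a; c[405:585,:277]=b; cv2.imwrite("pics/kc.png",c)
E
```

```text
top square (array([637.78, 145.26,  -2.31]), np.float64(0.437)) 215
scene 827 mean [-33.5 -58.6]
   rect [-35.4 -71.4] [ 72.2 143.9] 0.1
scene square (array([641.47, 143.69,  -2.99]), np.float64(0.147)) 1182
```

View pics/kc.png

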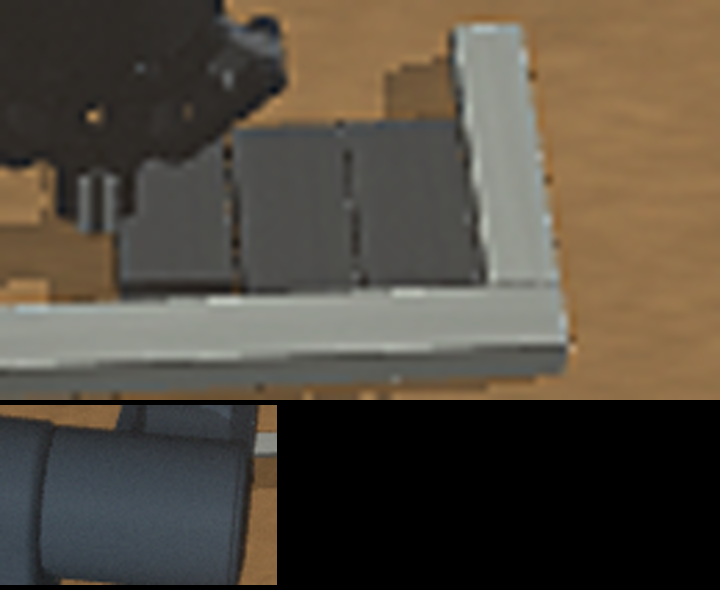

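apply_moves(moves=[[0, 0.0003, 0, 0, 0, 0, 0], [0, 0.0002, 0, 0, 0, 0, 0]])

```text
clock: 26.45
eef_pos: [595.7, 17.0, 188.2]
tool_rot: [-0.092, -3.14, 0.0]
ft_force: [-0.3, -5.0, 3.3]
gripper_width: -0.2
grasp_force: 2.6
```

apply_moves(moves=[[0, 0.0003, 0, 0, 0, 0, 0], [0, 0.0002, 0, 0, 0, 0, 0]])

```text
clock: 26.62
eef_pos: [595.8, 17.5, 188.1]
tool_rot: [-0.092, -3.14, 0.0]
ft_force: [0.3, -5.8, 3.1]
gripper_width: 0.0
grasp_force: 2.6
```

```bash
python3 st.py
```

```text
26.62 pos [595.8  17.5 188.1] phi -3.36 tilt [-0.0001 -0.0001] q6 -1.67 F [ 0.3 -5.8  3.1] w 0.0 2.6
square-frame xy [ -39.6 -128.2]
```

apply_moves(moves=[[0, 0.0003, 0, 0, 0, 0, 0], [0, 0.0002, 0, 0, 0, 0, 0]])

```text
clock: 26.78
eef_pos: [595.8, 18.0, 188.2]
tool_rot: [-0.092, -3.14, 0.0]
ft_force: [-0.7, -5.4, 3.4]
gripper_width: -0.1
grasp_force: 2.6
```

apply_moves(moves=[[0, 0.0003, 0, 0, 0, 0, 0], [0, 0.0002, 0, 0, 0, 0, 0]])

```text
clock: 26.95
eef_pos: [595.8, 18.3, 188.2]
tool_rot: [-0.091, -3.14, 0.001]
ft_force: [-0.4, -6.9, 2.7]
gripper_width: -0.2
grasp_force: 3.4
```

```bash
python3 look.py l
```

```text
top square (array([640.58, 144.93,  -2.88]), np.float64(0.506)) 207
scene 832 mean [-33.3 -58.7]
   rect [-34.1 -69.6] [ 71.3 141.8] 2.3
scene square (array([641.46, 143.65,  -2.97]), np.float64(0.129)) 1193
```

Contact: the pad force rose from 2.6 to 3.4 and the motion stalled. One confirming step, then the x push.

apply_moves(moves=[[0, 0.0004, 0, 0, 0, 0, 0], [0, 0, 0, 0, 0, 0, 0]])

```text
clock: 27.22
eef_pos: [595.8, 18.5, 188.2]
tool_rot: [-0.091, -3.14, 0.002]
ft_force: [0.1, -8.1, 2.5]
gripper_width: 0.4
grasp_force: 3.6
```

apply_moves(moves=[[0, 0.0003, 0, 0, 0, 0, 0], [0, 0, 0, 0, 0, 0, 0]])

```text
clock: 27.38
eef_pos: [595.9, 18.6, 188.2]
tool_rot: [-0.091, -3.14, 0.002]
ft_force: [-0.5, -7.5, 2.7]
gripper_width: 0.2
grasp_force: 4.0
```

apply_moves(moves=[[0, -0.006, 0, 0, 0, 0, 0], [0, 0, -0.018, 0, 0, 0, 0], [0, 0, -0.015, 0, 0, 0, 0], [0.029, 0.0165, 0, 0, 0, 0.13, 0], [0.029, 0.0165, 0, 0, 0, 0.13, 0], [0, 0, 0, 0, 0, 0, 0], [0, 0, 0.02, 0, 0, 0, 0], [0, 0, 0.017, 0, 0, 0, 0], [0, 0, 0, 0, 0, 0, 0]])

```text
clock: 28.13
eef_pos: [537.9, 50.6, 181.5]
tool_rot: [-0.1, -3.133, -0.003]
ft_force: [0.3, -0.2, 0.5]
gripper_width: 0.3
grasp_force: 0.0
```

```bash
python3 st.py; python3 look.py m
```

```text
28.13 pos [537.9  50.6 181.5] phi -3.64 tilt [-0.007  0.002] q6 -1.62 F [ 0.3 -0.2  0.5] w 0.3 0.0
square-frame xy [-99.1 -98.3]
top square (array([641.12, 144.54,  -3.01]), np.float64(0.874)) 388
scene 912 mean [-36.9 -62.7]
   rect [-38.4 -61.1] [124.7  78.7] 88.1
scene square (array([641.55, 143.63,  -3.03]), np.float64(0.142)) 1186
```

apply_moves(moves=[[-0.004, -0.0015, 0, 0, 0, -0.55, 0], [-0.003, 0, 0, 0, 0, 0, 0], [-0.002, 0, 0, 0, 0, 0, 0], [-0.001, 0, -0.001, 0, 0, 0, 0], [-0.001, 0, -0.0003, 0, 0, 0, 0]])

```text
clock: 28.65
eef_pos: [549.8, 47.5, 185.5]
tool_rot: [-0.084, -3.138, -0.0]
ft_force: [-2.0, -0.8, -1.7]
gripper_width: 0.1
grasp_force: 1.3
```

apply_moves(moves=[[-0.001, 0, -0.0003, 0, 0, 0, 0], [-0.001, 0, -0.0003, 0, 0, 0, 0], [-0.001, 0, -0.0003, 0, 0, 0, 0]])

```text
clock: 28.9
eef_pos: [553.2, 47.3, 186.2]
tool_rot: [-0.084, -3.139, -0.0]
ft_force: [-2.9, 0.3, -1.3]
gripper_width: -0.0
grasp_force: 1.2
```

```bash
python3 st.py
```

```text
28.9 pos [553.2  47.3 186.2] phi -3.07 tilt [-0.0012  0.0001] q6 -1.63 F [-2.9  0.3 -1.3] w -0.0 1.2
square-frame xy [ -83.7 -100.7]
```

Contact is expected near x = −81.

apply_moves(moves=[[-0.0006, 0, -0.0002, 0, 0, 0, 0], [-0.0006, 0, -0.0001, 0, 0, 0, 0]])

```text
clock: 29.07
eef_pos: [554.7, 47.3, 186.6]
tool_rot: [-0.084, -3.14, -0.0]
ft_force: [-2.2, 0.1, -1.5]
gripper_width: -0.0
grasp_force: 1.2
```

apply_moves(moves=[[-0.0004, 0, 0, 0, 0, 0, 0], [-0.0003, 0, 0, 0, 0, 0, 0]])

```text
clock: 29.23
eef_pos: [555.4, 47.3, 186.6]
tool_rot: [-0.084, -3.14, -0.0]
ft_force: [-2.1, 0.1, -1.7]
gripper_width: 0.3
grasp_force: 1.4
```

apply_moves(moves=[[-0.0003, 0, 0, 0, 0, 0, 0], [-0.0003, 0, 0, 0, 0, 0, 0]])

```text
clock: 29.4
eef_pos: [555.6, 47.3, 186.5]
tool_rot: [-0.084, -3.139, -0.0]
ft_force: [-2.7, -0.5, -1.9]
gripper_width: -0.1
grasp_force: 1.7
```

apply_moves(moves=[[-0.0004, 0, 0, 0, 0, 0, 0], [-0.0003, 0, 0, 0, 0, 0, 0]])

```text
clock: 29.57
eef_pos: [555.9, 47.2, 186.4]
tool_rot: [-0.084, -3.138, -0.0]
ft_force: [-5.1, -1.0, -0.4]
gripper_width: 0.1
grasp_force: 2.5
```

apply_moves(moves=[[-0.0003, 0, 0, 0, 0, 0, 0], [-0.0003, 0, 0, 0, 0, 0, 0]])

```text
clock: 29.73
eef_pos: [556.1, 47.2, 186.4]
tool_rot: [-0.084, -3.137, -0.0]
ft_force: [-6.3, -0.8, -0.3]
gripper_width: 0.3
grasp_force: 3.0
```

```bash
python3 st.py 550.5 -324.5 300 -90
```

```text
29.73 pos [556.1  47.2 186.4] phi -3.06 tilt [-0.0039  0.0003] q6 -1.63 F [-6.3 -0.8 -0.3] w 0.3 3.0
square-frame xy [ -80.7 -100.7]
tool shift [ -13.8 -371.5 -113.7] wz 86.93692706460081
```

apply_moves(moves=[[0.008, 0, 0, 0, 0, 0, 0], [0, 0, -0.025, 0, 0, 7.1, 0.35], [0, 0, -0.025, 0, 0, 7.1, 0.35], [0, 0, -0.025, 0, 0, 7.1, 0.35], [0, 0, -0.025, 0, 0, 7.1, 0.35], [0, 0, -0.025, 0, 0, 7.1, 0.35], [0, 0, -0.025, 0, 0, 7.1, 0.35], [0, 0, -0.025, 0, 0, 7.1, 0.35], [0, 0, -0.025, 0, 0, 7.1, 0.35], [0, 0, -0.025, 0, 0, 7.1, 0.35], [0, 0, -0.025, 0, 0, 7.1, 0.35], [0, 0, -0.025, 0, 0, 7.1, 0.35]])

```text
clock: 30.73
eef_pos: [549.8, 47.6, 464.1]
tool_rot: [2.048, 2.376, 0.006]
ft_force: [0.7, -0.0, -0.8]
gripper_width: 29.7
grasp_force: 0.0
```

apply_moves(moves=[[-0.01, 0, 0, 0, 0, 4.4, 0.35], [-0.02, 0, 0, 0, 0, 4.4, 0.35], [-0.038, 0, 0, 0, 0, 0, 0.35], [-0.038, 0, 0, 0, 0, 0, 0.35], [-0.038, 0, 0, 0, 0, 0, 0.35], [-0.038, 0, 0, 0, 0, 0, 0.35], [-0.038, 0, 0, 0, 0, 0, 0.35], [-0.038, 0, 0, 0, 0, 0, 0.35], [-0.038, 0, 0, 0, 0, 0, 0.35], [-0.038, 0, 0, 0, 0, 0, 0.35], [-0.025, 0, 0, 0, 0, 0, 0.35], [-0.01, 0, 0, 0, 0, 0, 0.35]])

```text
clock: 31.73
eef_pos: [552.6, -325.7, 462.5]
tool_rot: [2.22, 2.212, -0.0]
ft_force: [0.5, -0.1, 1.4]
gripper_width: 30.1
grasp_force: 0.0
```

```bash
python3 look.py n; python3 st.py 550.5 -324.5 373 -90
```

```text
top 700 mean [-36.9 -62.5]
   rect [-36.8 -60.7] [120.9  70.7] 89.7
top square (array([641.22, 143.59,  -3.2 ]), np.float64(0.351)) 941
scene 904 mean [-35.1 -62.5]
   rect [-36.  -61.4] [ 75.  123.4] 0.3
scene square (array([641.5 , 143.73,  -3.01]), np.float64(0.147)) 1181
31.83 pos [ 552.6 -323.2  462. ] phi -90.13 tilt [ 0.0029 -0.002 ] q6 -0.7 F [-1.   0.3  0.2] w 29.5 0.0
square-frame xy [ -64.3 -470.7]
tool shift [-1.2 -2.3 89. ] wz -0.13239030320532663
```

apply_moves(moves=[[-0.0012, -0.0023, 0.01, 0, 0, 0, 0.35], [0, 0, 0.025, 0, 0, 0, 0.35], [0, 0, 0.025, 0, 0, 0, 0.35], [0, 0, 0.02, 0, 0, 0, 0.35], [0, 0, 0.009, 0, 0, 0, 0.35], [0, 0, 0, 0, 0, 0, 0.35]], grip_force=50)

```text
clock: 32.33
eef_pos: [549.8, -320.0, 369.9]
tool_rot: [-2.214, -2.22, 0.0]
ft_force: [-0.4, -1.4, 0.2]
gripper_width: 30.3
grasp_force: 0.0
```

apply_moves(moves=[[0, 0, 0, 0, 0, 0, 0.05], [0, 0, 0, 0, 0, 0, 0.05], [0, 0, 0, 0, 0, 0, 0.05], [0, 0, 0, 0, 0, 0, 0.05], [0, 0, 0, 0, 0, 0, 0.05]])

```text
clock: 32.75
eef_pos: [550.6, -322.2, 373.8]
tool_rot: [2.22, 2.22, 0.002]
ft_force: [0.9, 2.3, 2.0]
gripper_width: 9.2
grasp_force: 53.0
```

```bash
python3 st.py; python3 - <<'E'
from h import *
im,d=bot.get_image("scene"); a=im[150:260,150:260,::-1]; cv2.imwrite("pics/p.png",cv2.resize(a,None,fx=5,fy=5,interpolation=cv2.INTER_CUBIC))
E
```

```text
32.75 pos [ 550.6 -322.2  373.8] phi -89.98 tilt [ 0.0022 -0.0004] q6 -0.71 F [0.9 2.3 2. ] w 9.2 53.0
square-frame xy [ -66.3 -469.9]
```

View pics/p.png

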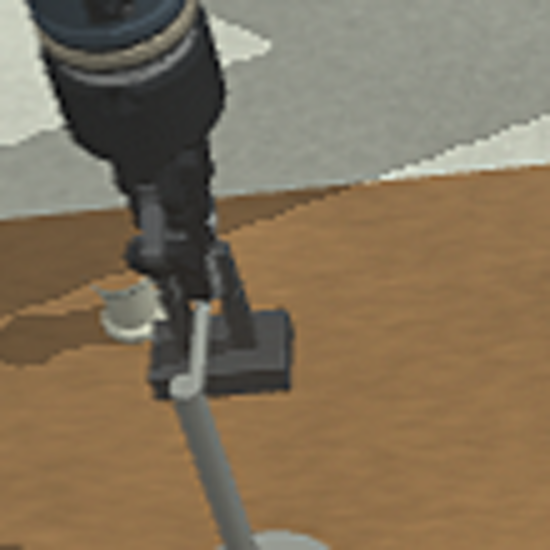

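apply_moves(moves=[[0, 0, -0.006, 0, 0, 0, 0.05], [0, 0, -0.008, 0, 0, 0, 0.05], [0, 0, -0.009, 0, 0, 0, 0.05], [0, 0, -0.002, 0, 0, 0, 0.05], [0, 0, 0, 0, 0, 0, 0.05]])

```text
clock: 33.22
eef_pos: [550.4, -322.9, 398.8]
tool_rot: [2.219, 2.22, -0.0]
ft_force: [-0.4, -0.2, -5.4]
gripper_width: 8.9
grasp_force: 51.9
```

```bash
python3 st.py
```

```text
33.22 pos [ 550.4 -322.9  398.8] phi -89.98 tilt [ 0.0017 -0.0018] q6 -0.71 F [-0.4 -0.2 -5.4] w 8.9 51.9
square-frame xy [ -66.5 -470.5]
```

apply_moves(moves=[[0, -0.008, 0, 0, 0, 0, 0.05], [0, -0.01, 0, 0, 0, 0, 0.05], [0, -0.01, 0, 0, 0, 0, 0.05], [0, -0.01, 0, 0, 0, 0, 0.05], [0, 0, 0, 0, 0, 0, 0.05]])

```text
clock: 33.63
eef_pos: [509.6, -322.2, 397.1]
tool_rot: [-2.219, -2.218, 0.002]
ft_force: [0.5, -0.2, -6.2]
gripper_width: 8.8
grasp_force: 52.0
```

apply_moves(moves=[[0, -0.01, 0, 0, 0, 0, 0.05], [0, -0.01, 0, 0, 0, 0, 0.05], [0, -0.01, 0, 0, 0, 0, 0.05], [0, -0.012, 0, 0, 0, 0, 0.05], [0, -0.015, 0, 0, 0, 0, 0.05], [0, -0.01, 0, 0, 0, 0, 0.05], [0, 0, 0, 0, 0, 0, 0.05]])

```text
clock: 34.22
eef_pos: [442.9, -322.1, 397.5]
tool_rot: [-2.22, -2.218, 0.001]
ft_force: [0.2, 0.4, -6.2]
gripper_width: 9.1
grasp_force: 52.0
```

```bash
python3 st.py
```

```text
34.22 pos [ 442.9 -322.1  397.5] phi -90.06 tilt [-0.0026  0.0017] q6 -0.83 F [ 0.2  0.4 -6.2] w 9.1 52.0
square-frame xy [-173.8 -475.6]
```

apply_moves(moves=[[0.02, 0, 0, 0, 0, 0, 0.05], [0.04, 0, 0, 0, 0, 0, 0.05], [0.04, 0, 0, 0, 0, 0, 0.05], [0.04, 0, 0, 0, 0, 0, 0.05], [0.04, 0, 0, 0, 0, 0, 0.05], [0.04, 0, 0, 0, 0, 0, 0.05], [0.04, 0, 0, 0, 0, 0, 0.05], [0.04, 0, 0, 0, 0, 0, 0.05], [0.02, 0, 0, 0, 0, 0, 0.05], [0, 0, 0, 0, 0, -6.5, 0.05], [0, 0, 0, 0, 0, -6.5, 0.05], [0, 0, 0, 0, 0, -6.5, 0.05]])

```text
clock: 35.22
eef_pos: [445.6, -1.6, 398.2]
tool_rot: [1.802, 2.571, 0.002]
ft_force: [0.0, -0.5, -5.5]
gripper_width: 9.3
grasp_force: 51.8
```

apply_moves(moves=[[0, 0, 0, 0, 0, -6.5, 0.05], [0, 0, 0, 0, 0, -6.5, 0.05], [0, 0, 0, 0, 0, -6.5, 0.05], [0, 0, 0, 0, 0, -6.5, 0.05], [0, 0, 0, 0, 0, -6.5, 0.05], [0, 0, 0, 0, 0, -6.5, 0.05], [0, 0, 0, 0, 0, -6.5, 0.05], [0, 0, 0, 0, 0, -6.5, 0.05], [0, 0, 0, 0, 0, -6.5, 0.05], [0, 0, 0, 0, 0, -6.5, 0.05], [0, 0, 0, 0, 0, -2.4, 0.05], [0, 0, 0, 0, 0, 0, 0.05]])

```text
clock: 36.22
eef_pos: [445.5, -2.5, 398.0]
tool_rot: [0.083, 3.139, -0.0]
ft_force: [0.4, 0.3, -4.8]
gripper_width: 9.0
grasp_force: 51.8
```

```bash
python3 st.py 592.4 0 270 -3.1
```

```text
36.22 pos [445.5  -2.5 398. ] phi -3.04 tilt [ 0.0019 -0.0001] q6 -1.78 F [ 0.4  0.3 -4.8] w 9.0 51.8
square-frame xy [-188.5 -156.3]
tool shift [-146.3   10.3  128.3] wz 0.05675238448895259
```

apply_moves(moves=[[-0.0293, 0.0021, 0, 0, 0, 0, 0.05], [-0.0293, 0.0021, 0, 0, 0, 0, 0.05], [-0.0293, 0.0021, 0, 0, 0, 0, 0.05], [-0.0293, 0.0021, 0, 0, 0, 0, 0.05], [-0.0293, 0.0021, 0, 0, 0, 0, 0.05], [0, 0, 0.02, 0, 0, 0, 0.05], [0, 0, 0.03, 0, 0, 0, 0.05], [0, 0, 0.03, 0, 0, 0, 0.05], [0, 0, 0.02, 0, 0, 0, 0.05], [0, 0, 0, 0, 0, 0, 0.05], [0, 0, 0, 0, 0, 0, 0.05]])

```text
clock: 37.13
eef_pos: [591.9, 0.2, 296.6]
tool_rot: [-0.086, -3.138, -0.001]
ft_force: [0.3, 0.9, -3.9]
gripper_width: 9.1
grasp_force: 51.6
```

```bash
python3 st.py; python3 - <<'E'
from h import *
C=np.array([642.2,143.4]);a=np.radians(-3.1);e=np.array([[np.cos(a),np.sin(a)],[-np.sin(a),np.cos(a)]])
for n in("scene","top"):
    im,d=bot.get_image(n); P=cloud(n,d); q=(P[...,:2]-C)@e.T; z=P[...,2]
    k=(z>42)&(z<75)&(abs(q[...,0]+40)<60)&(abs(q[...,1]+145)<60)&(im.mean(2)<100); zz=z[k]
    print(n,k.sum(),np.histogram(zz,bins=range(42,76,3)))
    m=k&(abs(z-np.median(zz))<6); r=cv2.minAreaRect(q[m].astype(np.float32)); print(r,np.median(z[m]),q[m].mean(0),q[m].min(0),q[m].max(0))
    cv2.imwrite(f"pics/q{n}.png",im[...,::-1])
E
```

```text
37.13 pos [5.919e+02 2.000e-01 2.966e+02] phi -3.13 tilt [-0.0026  0.0007] q6 -1.7 F [ 0.3  0.9 -3.9] w 9.1 51.6
square-frame xy [ -42.5 -145.7]
scene 220 (array([  0,   0,   1,   1,   8,   5,  12,   7,  10,  57, 119]), array([42, 45, 48, 51, 54, 57, 60, 63, 66, 69, 72, 75]))
((-40.044193267822266, -147.31776428222656), (72.76146697998047, 40.03059387207031), 0.9416660666465759) 73.04605101239349 [ -33.05861461 -147.28645914] [ -76.70984806 -167.26123012] [  -3.52907836 -127.19541744]
top 0 (array([0, 0, 0, 0, 0, 0, 0, 0, 0, 0, 0]), array([42, 45, 48, 51, 54, 57, 60, 63, 66, 69, 72, 75]))
  return _methods._mean(a, axis=axis, dtype=dtype,
  ret = ret.dtype.type(ret / rcount)
<stdin>:7: RuntimeWarning: Mean of empty slice.
  ret = um.true_divide(
Traceback (most recent call last):
ValueError: zero-size array to reduction operation minimum which has no identity
```

apply_moves(moves=[[0, 0, 0.018, 0, 0, 0, 0.05], [0, 0, 0.018, 0, 0, 0, 0.05], [0, 0, 0.009, 0, 0, 0, 0.05], [0, 0, 0.003, 0, 0, 0, 0.05], [0, 0, 0, 0, 0, 0, 0.05], [0, 0, 0, 0, 0, 0, 0.05]])

```text
clock: 37.73
eef_pos: [592.6, 0.1, 250.8]
tool_rot: [0.084, 3.138, -0.001]
ft_force: [1.1, 0.3, -5.1]
gripper_width: 9.0
grasp_force: 51.6
```

apply_moves(moves=[[0, 0, 0.001, 0, 0, 0, 0.05], [0, 0, 0.001, 0, 0, 0, 0.05], [0, 0, 0, 0, 0, 0, 0.05]])

```text
clock: 37.98
eef_pos: [592.1, 0.1, 248.1]
tool_rot: [0.084, 3.139, -0.0]
ft_force: [0.3, 0.7, -5.2]
gripper_width: 9.3
grasp_force: 51.6
```

```bash
python3 st.py
```

```text
37.98 pos [5.921e+02 1.000e-01 2.481e+02] phi -3.07 tilt [ 0.001  -0.0002] q6 -1.71 F [ 0.3  0.7 -5.2] w 9.3 51.6
square-frame xy [ -42.3 -145.8]
```

Lowering in 1 mm steps to find the table.

apply_moves(moves=[[0, 0, 0.001, 0, 0, 0, 0.05], [0, 0, 0.001, 0, 0, 0, 0.05], [0, 0, 0, 0, 0, 0, 0.05]])

```text
clock: 38.23
eef_pos: [591.9, 0.2, 245.5]
tool_rot: [-0.084, -3.14, -0.0]
ft_force: [-0.3, 0.4, -5.1]
gripper_width: 8.9
grasp_force: 51.6
```

apply_moves(moves=[[0, 0, 0.001, 0, 0, 0, 0.05], [0, 0, 0, 0, 0, 0, 0.05]])

```text
clock: 38.4
eef_pos: [591.9, 0.1, 244.4]
tool_rot: [-0.084, -3.14, -0.0]
ft_force: [0.2, 0.4, -5.3]
gripper_width: 9.3
grasp_force: 51.6
```

apply_moves(moves=[[0, 0, 0.001, 0, 0, 0, 0.05], [0, 0, 0, 0, 0, 0, 0.05]])

```text
clock: 38.57
eef_pos: [591.9, 0.1, 243.4]
tool_rot: [-0.084, -3.14, -0.0]
ft_force: [-0.5, 0.1, -5.9]
gripper_width: 9.3
grasp_force: 51.6
```

apply_moves(moves=[[0, 0, 0.001, 0, 0, 0, 0.05], [0, 0, 0, 0, 0, 0, 0.05]])

```text
clock: 38.73
eef_pos: [591.9, 0.1, 242.4]
tool_rot: [-0.084, -3.14, -0.0]
ft_force: [0.4, -0.3, -4.7]
gripper_width: 8.9
grasp_force: 51.6
```

apply_moves(moves=[[0, 0.001, 0, 0, 0, 0, 0.05], [0, 0.001, 0, 0, 0, 0, 0.05], [0, 0.001, 0, 0, 0, 0, 0.05], [0, 0.001, 0, 0, 0, 0, 0.05]])

```text
clock: 39.07
eef_pos: [592.2, 4.3, 242.6]
tool_rot: [0.084, 3.14, 0.0]
ft_force: [0.0, 0.2, -5.1]
gripper_width: 8.7
grasp_force: 51.7
```

apply_moves(moves=[[0, 0.0005, 0, 0, 0, 0, 0.05], [0, 0.0005, 0, 0, 0, 0, 0.05]])

```text
clock: 39.23
eef_pos: [592.2, 5.1, 242.7]
tool_rot: [0.083, 3.14, -0.001]
ft_force: [-0.5, -1.0, -4.7]
gripper_width: 8.9
grasp_force: 51.8
```

apply_moves(moves=[[0, 0.0004, 0, 0, 0, 0, 0.05], [0, 0.0004, 0, 0, 0, 0, 0.05]])

```text
clock: 39.4
eef_pos: [592.3, 5.5, 242.8]
tool_rot: [0.083, 3.14, -0.002]
ft_force: [-0.5, -3.7, -3.9]
gripper_width: 9.0
grasp_force: 51.9
```

```bash
python3 st.py
```

```text
39.4 pos [592.3   5.5 242.8] phi -3.03 tilt [ 0.     -0.0014] q6 -1.7 F [-0.5 -3.7 -3.9] w 9.0 51.9
square-frame xy [ -42.4 -140.4]
```

apply_moves(moves=[[-0.001, 0, 0, 0, 0, 0, 0.05], [-0.001, 0, 0, 0, 0, 0, 0.05], [-0.0005, 0, 0, 0, 0, 0, 0.05]])

```text
clock: 39.65
eef_pos: [593.7, 5.3, 242.6]
tool_rot: [-0.083, -3.136, 0.001]
ft_force: [-4.1, -5.6, -1.1]
gripper_width: 8.5
grasp_force: 52.4
```

apply_moves(moves=[[-0.0005, 0, 0, 0, 0, 0, 0.05], [-0.0005, 0, 0, 0, 0, 0, 0.05]])

```text
clock: 39.82
eef_pos: [594.2, 5.3, 242.7]
tool_rot: [-0.083, -3.134, 0.001]
ft_force: [-6.3, -4.0, 1.2]
gripper_width: 9.0
grasp_force: 52.7
```

apply_moves(moves=[[-0.0004, 0, 0, 0, 0, 0, 0.05], [-0.0004, 0, 0, 0, 0, 0, 0.05]])

```text
clock: 39.98
eef_pos: [594.6, 5.2, 242.8]
tool_rot: [-0.083, -3.133, 0.001]
ft_force: [-6.7, -5.1, 2.9]
gripper_width: 8.8
grasp_force: 52.9
```

```bash
python3 st.py
```

```text
39.98 pos [594.6   5.2 242.8] phi -3.02 tilt [-0.0076 -0.0006] q6 -1.69 F [-6.7 -5.1  2.9] w 8.8 52.9
square-frame xy [ -40.1 -140.5]
```

apply_moves(moves=[[0, 0, -0.001, 0, 0, 0, 0.05], [0, 0, -0.0008, 0, 0, 0, 0.05], [0, 0, 0, 0, 0, 0, 0.05]])

```text
clock: 40.23
eef_pos: [595.5, 5.3, 243.9]
tool_rot: [-0.083, -3.136, 0.001]
ft_force: [-2.7, -4.6, -4.6]
gripper_width: 8.8
grasp_force: 51.8
```

```bash
python3 st.py; python3 look.py r; python3 - <<'E'
from h import *
a=cv2.imread("pics/scene_r.png")[205:285,260:400]; cv2.imwrite("pics/rc.png",cv2.resize(a,None,fx=5.6,fy=5.6,interpolation=cv2.INTER_CUBIC))
E
```

```text
40.23 pos [595.5   5.3 243.9] phi -3.04 tilt [-0.0042 -0.0006] q6 -1.69 F [-2.7 -4.6 -4.6] w 8.8 51.8
square-frame xy [ -39.2 -140.5]
top square (array([637.45, 144.18,  -2.09]), np.float64(0.532)) 180
scene 1133 mean [-34.2 -79.1]
   rect [-35.9 -81. ] [ 73.2 163.5] 0.6
scene square (array([641.47, 143.76,  -2.96]), np.float64(0.147)) 1176
```

View pics/rc.png

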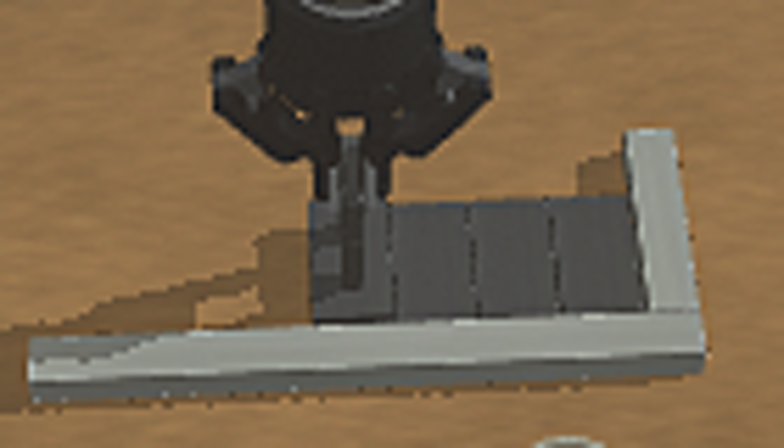

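apply_moves(moves=[[-0.0003, -0.0004, 0, 0, 0, 0, 0.05], [-0.0003, 0, 0, 0, 0, 0, 0.05]])

```text
clock: 40.5
eef_pos: [596.4, 5.0, 243.9]
tool_rot: [-0.084, -3.137, 0.0]
ft_force: [-3.5, -3.8, -5.3]
gripper_width: 8.9
grasp_force: 51.7
```

apply_moves(moves=[[-0.0004, 0, 0, 0, 0, 0, 0.05], [-0.0002, 0, 0, 0, 0, 0, 0.05]])

```text
clock: 40.67
eef_pos: [597.2, 5.1, 244.0]
tool_rot: [-0.084, -3.138, 0.001]
ft_force: [-3.8, -4.4, -5.4]
gripper_width: 9.0
grasp_force: 51.8
```

apply_moves(moves=[[-0.0003, 0, 0, 0, 0, 0, 0.05], [-0.0002, 0, 0, 0, 0, 0, 0.05]])

```text
clock: 40.83
eef_pos: [597.7, 5.0, 244.1]
tool_rot: [-0.084, -3.138, 0.001]
ft_force: [-3.5, -3.9, -5.8]
gripper_width: 8.7
grasp_force: 51.8
```

```bash
python3 st.py
```

```text
40.83 pos [597.7   5.  244.1] phi -3.05 tilt [-0.0024 -0.0003] q6 -1.7 F [-3.5 -3.9 -5.8] w 8.7 51.8
square-frame xy [ -36.9 -140.6]
```

apply_moves(moves=[[-0.0003, 0, 0, 0, 0, 0, 0.05], [-0.0003, 0, 0, 0, 0, 0, 0.05]])

```text
clock: 41.0
eef_pos: [598.2, 5.0, 244.1]
tool_rot: [-0.084, -3.138, 0.001]
ft_force: [-3.2, -4.6, -4.9]
gripper_width: 9.0
grasp_force: 51.8
```

apply_moves(moves=[[-0.0003, 0, 0, 0, 0, 0, 0.05], [-0.0003, 0, 0, 0, 0, 0, 0.05]])

```text
clock: 41.17
eef_pos: [598.4, 5.0, 244.1]
tool_rot: [-0.083, -3.136, 0.0]
ft_force: [-5.3, -4.2, -3.8]
gripper_width: 8.7
grasp_force: 52.0
```

```bash
python3 st.py; python3 look.py s
```

```text
41.17 pos [598.4   5.  244.1] phi -3.04 tilt [-0.0042 -0.0002] q6 -1.69 F [-5.3 -4.2 -3.8] w 8.7 52.0
square-frame xy [ -36.2 -140.5]
top square (array([639.09, 144.11,  -2.47]), np.float64(0.504)) 184
scene 1136 mean [-33.9 -78.7]
   rect [-36.6 -80.9] [ 73.1 163.8] 0.1
scene square (array([641.38, 143.66,  -2.97]), np.float64(0.143)) 1181
```

apply_moves(moves=[[-0.0003, 0, 0, 0, 0, 0, 0.05], [0, 0, 0.0005, 0, 0, 0, 0.05]])

```text
clock: 41.43
eef_pos: [598.6, 5.0, 244.0]
tool_rot: [-0.083, -3.136, 0.001]
ft_force: [-6.3, -3.9, 1.8]
gripper_width: 9.0
grasp_force: 52.9
```

apply_moves(moves=[[0, 0, 0.0007, 0, 0, 0, 0.05], [0, 0, 0.0006, 0, 0, 0, 0.05]])

```text
clock: 41.6
eef_pos: [598.5, 5.0, 243.2]
tool_rot: [-0.083, -3.136, 0.001]
ft_force: [-5.7, -5.2, 2.8]
gripper_width: 9.3
grasp_force: 53.0
```

apply_moves(moves=[[0, 0, 0.0006, 0, 0, 0, 0.05], [0, 0, 0, 0, 0, 0, 0.05]])

```text
clock: 41.77
eef_pos: [598.5, 5.0, 242.7]
tool_rot: [-0.083, -3.136, 0.001]
ft_force: [-6.3, -4.5, 2.5]
gripper_width: 9.0
grasp_force: 52.8
```

```bash
python3 st.py
```

```text
41.77 pos [598.5   5.  242.7] phi -3.04 tilt [-0.0045 -0.0003] q6 -1.69 F [-6.3 -4.5  2.5] w 9.0 52.8
square-frame xy [ -36.2 -140.6]
```

apply_moves(moves=[[0, 0, 0.0006, 0, 0, 0, 0.05], [0, 0, 0.0004, 0, 0, 0, 0.05]])

```text
clock: 41.93
eef_pos: [598.4, 5.0, 242.6]
tool_rot: [-0.083, -3.136, 0.001]
ft_force: [-9.5, -5.3, 11.2]
gripper_width: 8.8
grasp_force: 54.2
```

apply_moves(moves=[[0, 0, 0.0005, 0, 0, 0, 0.05], [0, 0, 0, 0, 0, 0, 0.05]])

```text
clock: 42.1
eef_pos: [598.4, 4.9, 242.6]
tool_rot: [-0.083, -3.136, 0.001]
ft_force: [-9.8, -5.1, 11.0]
gripper_width: 9.0
grasp_force: 54.1
```

apply_moves(moves=[[0, 0, -0.0008, 0, 0, 0, 0.05], [0.0004, 0, 0, 0, 0, 0, 0.05], [0, 0, 0, 0, 0, 0, 0.05]])

```text
clock: 42.35
eef_pos: [598.2, 5.0, 242.6]
tool_rot: [-0.083, -3.137, 0.001]
ft_force: [-7.4, -5.5, 4.7]
gripper_width: 8.7
grasp_force: 53.3
```

apply_moves(moves=[[0, 0, 0, 0, 0, 0, 0.3], [0, 0, 0, 0, 0, 0, 0.3], [0, 0, 0, 0, 0, 0, 0.3], [0, 0, -0.01, 0, 0, 0, 0.3], [0, 0, -0.03, 0, 0, 0, 0.3], [0, 0, -0.04, 0, 0, 0, 0.3], [0.02, 0, -0.04, 0, 0, 0, 0.3], [0.04, 0, -0.03, 0, 0, 0, 0.3], [0.04, -0.02, 0, 0, 0, 0, 0.3], [0.04, -0.04, 0, 0, 0, 0, 0.3], [0.03, -0.04, 0, 0, 0, 0, 0.3], [0, -0.03, 0, 0, 0, 0, 0.3]])

```text
clock: 43.35
eef_pos: [445.1, -97.3, 384.4]
tool_rot: [-0.082, -3.137, -0.003]
ft_force: [0.3, -1.2, -0.2]
gripper_width: 25.8
grasp_force: 0.0
```

```bash
python3 st.py; python3 look.py t; python3 - <<'E'
from h import *
C=np.array([641.5,143.6]);a=np.radians(-3.1);e=np.array([[np.cos(a),np.sin(a)],[-np.sin(a),np.cos(a)]])
for n in("scene","top"):  # row seams/edges: per y-slice, x-extent of dark top faces
    im,d=bot.get_image(n); P=cloud(n,d); q=(P[...,:2]-C)@e.T; k=(P[...,2]>15)&(P[...,2]<26)&(im.mean(2)<(95 if n=="top" else 100))&(q[...,0]<3)&(q[...,0]>-100)
    for i in range(4):
        s=q[k&(abs(q[...,1]+20+40*i)<15)]; print(n,i+1,s[:,0].min().round(1),s[:,0].max().round(1),len(s))
E
```

```text
43.35 pos [445.1 -97.3 384.4] phi -3.0 tilt [-0.0039  0.0021] q6 -1.98 F [ 0.3 -1.2 -0.2] w 25.8 0.0
square-frame xy [-183.8 -251. ]
top 889 mean [-37.3 -79. ]
   rect [-37.1 -80.6] [161.   71.1] 89.3
top square (array([641.61, 143.54,  -3.23]), np.float64(0.348)) 934
scene 1146 mean [-34.3 -79.3]
   rect [-35.9 -81. ] [163.5  73.5] 89.7
scene square (array([641.53, 143.66,  -2.99]), np.float64(0.154)) 1168
scene 1 -69.9 2.1 220
scene 2 -71.3 2.0 216
scene 3 -71.2 0.7 223
scene 4 -70.1 1.4 162
top 1 -71.2 -0.2 188
top 2 -69.1 -4.3 161
top 3 -70.6 -1.0 175
top 4 -69.1 -2.6 120
```

```bash
python3 -c "
from plant import bot
print(bot.sign_off())"
```

```text
the job is handed in; nothing more can be done
None
```

The four weights stand in a tight row along the long bar: the first is snug in the corner and the grip weight is fourth. The row measures about 161 × 71 mm from the top camera (160 × 70 ideal), the square shows no movement beyond camera error, and I handed the job in at about 43 s.

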